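Load an instrument case into a spring-gate cradle and lock the gate

ROBOT

A 6-joint arm with a two-finger parallel gripper is mounted at the origin on the work surface. World frame = base frame: x ahead of the robot, y to its left, z up, the work surface at z = 0. Lengths are in m, angles in degrees, forces in N, time in s.
With the tool pointing down it reaches from about 0.4 to 0.825 m from the base axis. Payload 7 kg.
Tool frame: the origin (TCP) lies midway between the tips of the shut fingers; the grasp point (between the pads) lies r.grip_depth behind it (r.grip_depth is the distance from the TCP to the grasp point, in m); z points along the fingers, y is the direction in which the jaws open and shut (so a half turn about z gives the same grasp; the last joint's range is limited). The gripper opens to 88 mm and grips with 3 to 60 N. Pads are 19 mm wide; open, the fingers measure 130 mm over their backs; the gripper's body (78 mm by 193 mm) begins 47 mm behind the grasp point.
Start: joints at [-57.004, 20.546, 0.682, 0, -70.136, -16.507], TCP at [0.192, -0.647, 0.227] pointing down, gripper open.
Joint ranges: [-176.03, 176.03], [-82.01, 121.73], [-58.28, 71.71], [-173.87, 95.51], [-174.79, -0.11], [-173.66, 173.66]. Speed limits (degrees/s): [136.94, 136.94, 172.46, 180, 180, 180].

INTERFACE

Orientations are given as [roll, pitch, yaw] about the fixed x, y, z axes, in that order (R = Rz(yaw) Ry(pitch) Rx(roll)).
In Python, from plant import r, imaging, close_job gives the robot as it stands.
- The arm moves only by the tool step_arm, never from a script. Its argument "commands" is a list of rows, each a list of 2 entries, a list of its own where there are three numbers: the shift along the tool's x, y, z in mm, then the turn about the tool's z in degrees. In form: [[[x, y, z], twist], ...]. A call has 1 to 20 rows; each row shifts and turns the commanded pose from where the row before left it, along the tool's axes as they then stand; what a row does not reach is not made up. A row lasts 1/8 s, in which the tool goes at most 62.5 mm and 10.7 degrees, less where a joint would pass 70% of its speed; a pose out of reach is approached as far as the arm can. A call with a gripper value outside its range is refused whole. "gripper" is the closure, from 0 (fully open) to 1 (shut), set as the call begins (left out, the last holds). The fingers move at their own pace and stop on an object; "grip_force" is the grip in N (left out, the last holds). Time passes only in rows, so rows that do not move let the fingers close. It gives the time, the measured TCP pose, the force and the opening at its end, in the units of the state.
- r.get_state(): the state, without advancing time (a new reading comes with each control period).
- imaging.capture(name): name is "side" or "top"; returns a dict with "img" (400x640x3 uint8, red, green, blue), "z_map" (400x640 float32, m along the optical axis (not along the pixel's ray), 0 where there is no reading), "vfov" (degrees; the focal length in pixels is half the picture's height over the tangent of half this angle, whatever the lens; pixels are square), "cx", "cy" (the principal point, pixels), "extrinsics" (4x4, takes a point from camera to world coordinates). Camera axes: x right, y down, z forward; pixel columns grow to the right and rows downward; lengths in m; the calibration is good to about 2 mm. A picture is of the moment at which its call begins.
- close_job(): hands the job in, once; it reports no verdict.
The state is a dict: "time_s": time; "joints": joint angles; "qd": joint speeds; "joint_torque": joint torques, N m; "tcp_pos": TCP position; "eef_rot": TCP orientation; "contact_force": force on the tool from outside, world axes, zero at the start; "moment": the same for the moment, N m; "gripper_width": finger opening in m.
Only numpy, scipy, OpenCV 4.12 (cv2) and the standard library are available. Lean on these libraries where they do the work, as an engineer would, in place of code of your own. Each camera call takes 0.05 s, during which the arm holds its last target.

TASK

Put the long steel instrument case into the cradle for the next sterilising run: push the spring gate back with one end of the case, lower the other end past the fixed hook, and let go so that the gate drives the case home under the hook. Then turn the spoked lock wheel clockwise as far as it goes, so that its bolt is fully shut behind the gate. Leave the short case and the other things on the bench where they are.

Things in the scene. Friction and masses are not known exactly. Their poses are not given: they have to be found in the camera images.
- case: The long instrument case: closed stainless box 110 x 44 x 24 mm (length = its x, width = its y), about 0.15 to 0.31 kg, both ends alike. Origin at the centre of its underside, z up. Starts flat on the bench in one of two areas to the robot's right; the short case has the other.
- short_case: A like case only 75 mm long (75 x 44 x 24 mm), a bystander. Origin at the centre of its underside.
- cradle: Aluminium cradle fixed to the bench at a varying place and yaw. Origin on the bench below the middle of the seat; x from spring gate to fixed hook (roughly to the robot's right), y to the lock wheel. In mm: base x -125 to 70, y -45 to 45, and a wing x -155 to -35, y to 155, 8 thick. Seat rail 30 wide, x -75 to 55, top z 22. Spring anchor behind the gate x -124 to -114, y -30 to 30, top z 48.
- seat (a point): The middle of the seat on the rail's top, 22 mm above the cradle's origin, axes as the cradle's. With the case home, the centre of the case's underside is here and the case's long axis lies along x.
- gate (a joint): Opening of the spring gate, m: 0 = free (start), 0.018 = back at its hard stop. It slides along the cradle's -x; the spring drives it to +x with 4 N at 0, 5 N with the case home (0.004), 8.5 N at the stop. It must be 14 to 18 mm open, pressed to or nearly to its stop by the case's end, while the case's other end is lowered past the fixed hook.
- gate_face (a point): Middle of the gate's upright face (50 mm wide) that meets the case's end: cradle x = -51 mm minus the opening, 34 mm above the bench (12 above the seat). Moves with the gate.
- lock_wheel (a joint): Angle of the lock wheel, rad, growing clockwise seen from above: starts between 0 and 0.4 (bolt open), hard stop at 2.8 (bolt fully shut). It turns stiffly (0.1 N m, about 2.5 N on a spoke), stays where it is left, and drives the bolt 10 mm per rad behind the gate.
- wheel_hub (a point): Centre of the lock wheel, cradle x -95, y 95 mm, 42 mm above the bench; axes as the cradle's. Upright axle; hub radius 14 mm, top 12 above this point. Four black spokes 12 mm thick, level at this height, end 56 mm from the axle; at angle q they point 45, 135, 225, 315 degrees minus q, counter-clockwise from cradle x. The bolt's top is 19 mm below this point.
- beaker: Glass beaker, 66 mm wide, 90 tall, a bystander. Origin at the underside.
- jar: White jar, 56 mm wide, 80 tall, a bystander. Origin at the underside.
- bottle: Blue plastic bottle, 60 mm wide, 170 tall, a bystander. Origin at the underside.
- bowl: Steel bowl, 120 mm wide, 45 tall, a bystander. Origin at the underside.
- brush: Cleaning brush lying on the bench, a bystander.
- fixed_hook (a point): Inner lower edge of the fixed hook, at cradle x 48, z 49 mm. The hook is 56 wide, its top at z 59; it overhangs the seat by 7 mm from a wall whose inner face is at cradle x 55. The case's end goes under it and against the wall.
- gate_lip (a point): Lower front edge of the lip on the gate's top: 10 mm in front of the gate's face, 53 mm above the bench, lip top at 59; moves with the gate. Even with the gate at its stop, lip and fixed hook are 107 mm apart, so a level case cannot pass: this end goes in low, tilted 20 to 35 degrees, under the lip.
- spoke_tip (a point): Tip of one spoke of the lock wheel (the one at 45 degrees when the wheel reads 0), 56 mm from the axle; moves with the wheel.
- hood (a point): Middle of the outer edge of the fixed hood, a flat plate over the inner part of the lock wheel: 112 mm along cradle x, reaching 42 mm from here towards cradle -y, 4 mm thick, this point on its top, 56 mm above the bench. Fingers can reach the spokes only on the open +y side of it, one spoke after another.
- forceps: Steel forceps lying on the bench, 130 mm long, a bystander.

How it is judged:
By the outcome, as a careful person would: the job done as asked, in the order asked, and still so for the second after the job is handed in, with the robot touching nothing.
It also fails if it takes over 58 s, if anything falls off the work surface, if the arm or the gripper's body presses on something with over 40 N, if the wrist force passes 120 N, or if a joint passes its speed limit or range.

## Working session

There is one attempt and no reset: what is moved stays moved. The work goes in short steps, Python scripts to look and compute and a tool call to move; the robot and the scene stay as the last step left them, time stands still between calls to the robot, and variables do not carry over. Pictures are saved under pics/ and viewed, and the job is handed in when it is done.

Besides the shell and the picture viewer there is one more tool, called by a JSON object that holds its "api" and its "payload", one argument or row to a line. step_arm: Moves the arm, as the interface text tells. Its arguments: {"type":"object","properties":{"commands":{"type":"array","items":{"type":"array"}},"gripper":{"type":"number"},"grip_force":{"type":"number"}},"required":["commands"]}

```bash
ls; mkdir -p pics
python3 - <<'E'
from plant import r, imaging
import cv2
print(r.get_state(), r.grip_depth)
for n in("top","side"):
    c=imaging.capture(n); cv2.imwrite(f"pics/{n}0.png",c["img"][:,:,::-1])
    print(n,c["vfov"],c["cx"],c["cy"],c["extrinsics"].round(4).tolist(),(c["z_map"]>0).mean())
E
```

```text
pics
{'time_s': 0.0, 'joints': array([-5.70033250e+01,  2.05904786e+01,  6.33128039e-01, -1.97570764e-02,
       -7.01350470e+01, -1.65069445e+01]), 'qd': array([ 0.05591681,  0.02697325,  0.00845774,  0.04501671,  0.02851274,
       -0.05362322]), 'joint_torque': array([-3.29181212e-04, -5.82721174e+01,  2.93075484e+01,  6.99774876e+00,
        7.04835678e-03, -1.70997755e-04]), 'tcp_pos': array([ 0.19142719, -0.64677565,  0.22562971]), 'eef_rot': array([ 1.79906133e+02, -8.44813426e-03, -1.63516991e+02]), 'contact_force': array([-0.87610911, -0.92079281,  0.04861302]), 'moment': array([-0.04438974, -0.01142413, -0.03773274]), 'gripper_width': 0.08755926433656994} 0.0188
top 52.59033065342064 323.4357606541953 194.67880600386968 [[0.0194, -0.9937, 0.1101, 0.4871], [-0.9998, -0.019, 0.0045, -0.0105], [-0.0024, -0.1102, -0.9939, 0.9815], [0.0, 0.0, 0.0, 1.0]] 0.99586328125
side 50.05899002134358 322.25299283492876 197.5911007664415 [[-0.7384, -0.4405, 0.5106, -0.0684], [-0.6743, 0.4708, -0.5689, 0.7222], [0.0103, -0.7644, -0.6447, 0.9055], [0.0, 0.0, 0.0, 1.0]] 0.99590625
```

View pics/top0.png

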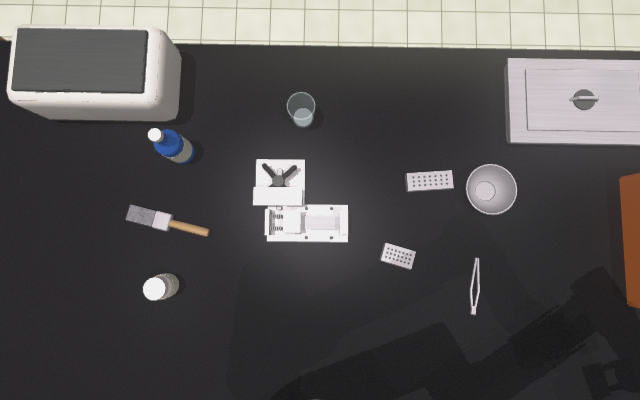

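View pics/side0.png

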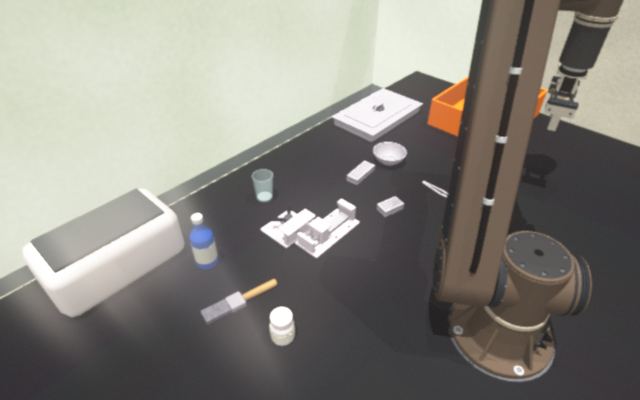

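```bash
cat > h.py <<'E'
import numpy as np, cv2
def ray(c,u,v):
    f=200/np.tan(np.radians(c["vfov"]/2)); E=np.array(c["extrinsics"])
    d=E[:3,:3]@np.array([(u-c["cx"])/f,(v-c["cy"])/f,1.]); return E[:3,3],d
def onz(c,u,v,z):
    o,d=ray(c,u,v); return o+d*(z-o[2])/d[2]
def proj(c,P):
    f=200/np.tan(np.radians(c["vfov"]/2)); E=np.array(c["extrinsics"])
    p=(np.asarray(P)-E[:3,3])@E[:3,:3]; return np.stack([f*p[...,0]/p[...,2]+c["cx"],f*p[...,1]/p[...,2]+c["cy"]],-1)
def cloud(c):
    v,u=np.mgrid[:400,:640]; f=200/np.tan(np.radians(c["vfov"]/2)); z=c["z_map"]
    P=np.stack([(u-c["cx"])/f*z,(v-c["cy"])/f*z,z],-1); E=np.array(c["extrinsics"]); return P@E[:3,:3].T+E[:3,3]
def zoom(c,x0,y0,x1,y1,s,name):
    cv2.imwrite(name,cv2.resize(c["img"][y0:y1,x0:x1,::-1],None,fx=s,fy=s,interpolation=cv2.INTER_CUBIC))
E
python3 - <<'E'
from plant import r, imaging
from h import *
import pickle
c=imaging.capture("top"); s=imaging.capture("side"); pickle.dump((c,s),open("c0.pkl","wb"))
zoom(c,240,140,370,250,6,"pics/tz.png"); zoom(s,250,190,370,260,6,"pics/sz.png")
W=cloud(c); g=cv2.cvtColor(c["img"],cv2.COLOR_RGB2GRAY)
for nm,(x0,y0,x1,y1) in dict(long=(400,165,460,198),short=(375,238,420,275)).items():
    m=np.zeros_like(g); m[y0:y1,x0:x1]=(g[y0:y1,x0:x1]>75)*255
    k=max(cv2.findContours(m,0,1)[0],key=cv2.contourArea); 
    print(nm,cv2.minAreaRect(k)); B=cv2.boxPoints(cv2.minAreaRect(k)); P=np.array([onz(c,*b,.024) for b in B]); print(P.round(4).tolist(),P.mean(0))
    hp=W[y0:y1,x0:x1][ (W[y0:y1,x0:x1,2]>.015)]; print("depth",len(hp),np.median(hp,0),hp[:,:2].mean(0)); R=cv2.minAreaRect((hp[:,:2]*1000).astype(np.float32)); print(R)
E
```

```text
long ((428.9377746582031, 180.50389099121094), (19.212512969970703, 47.719390869140625), 86.42366790771484)
[[0.6505, -0.1991, 0.024], [0.6599, -0.3131, 0.024], [0.6137, -0.3152, 0.024], [0.6044, -0.2018, 0.024]] [ 0.63213204 -0.25732883  0.024     ]
depth 873 [ 0.6323238  -0.25739516  0.02526785] [ 0.63115445 -0.25569418]
((587.994140625, -153.2538299560547), (74.2182388305664, 341.69854736328125), 22.994503021240234)
short ((397.28558349609375, 255.52078247070312), (33.55999755859375, 19.639999389648438), 16.260204315185547)
[[0.4415, -0.1376, 0.024], [0.4855, -0.1503, 0.024], [0.4651, -0.2258, 0.024], [0.4213, -0.2128, 0.024]] [ 0.45335899 -0.1816265   0.024     ]
depth 626 [ 0.45420683 -0.18173013  0.02524873] [ 0.45425125 -0.18006201]
((471.81768798828125, -116.56150817871094), (212.7569122314453, 44.377098083496094), 74.79788970947266)
```

View pics/tz.png

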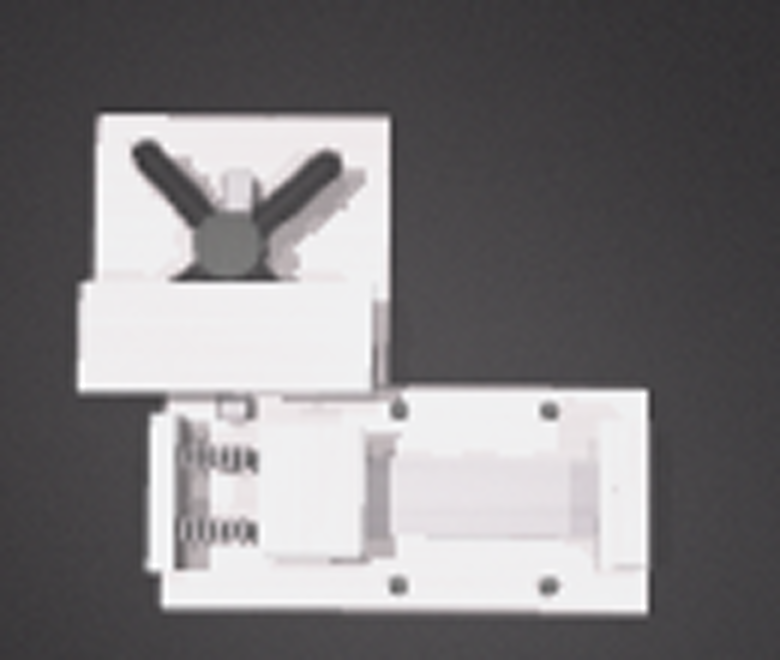

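View pics/sz.png

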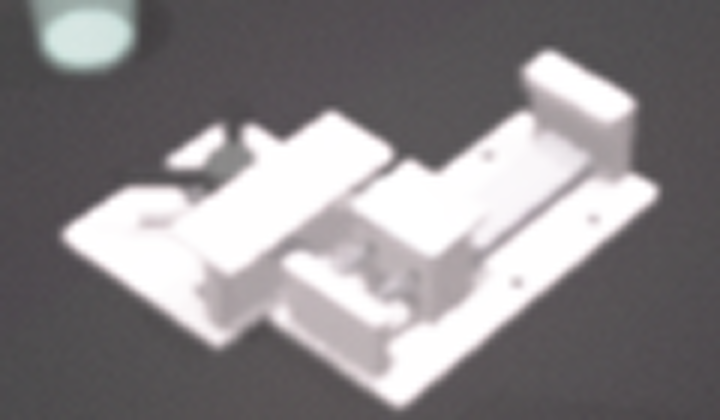

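```bash
cat > cr.py <<'E'
from h import *
import pickle
c,s=pickle.load(open("c0.pkl","rb"))
px=np.array([(648,612),(161,608),(648,388),(97,116),(390,116)])/6+[240,140]-0.42
M=np.array([(70,-45),(-125,-45),(70,45),(-155,155),(-35,155)])/1000.
P=np.array([onz(c,*p,.008)[:2] for p in px])
a=M-M.mean(0);b=P-P.mean(0); U,S,V=np.linalg.svd(a.T@b); R=(U@V).T
t=P.mean(0)-R@M.mean(0); yaw=np.degrees(np.arctan2(R[1,0],R[0,0]))
def w(x,y,z=0): return np.array([*(R@np.array([x,y])/1000+t),z/1000])
if __name__=="__main__":
    print("origin",t,"yaw",yaw,"res mm",((M@R.T+t-P)*1000).round(1).tolist())
    for p in [(-51,0,34),(48,0,49),(-95,95,54)]: print(p,w(*p).round(4),(proj(c,w(*p))-[240,140])*6,(proj(s,w(*p))-[250,190])*6)
    # spokes tips, seen in top: (146,150),(328,162) z=48
    h=w(-95,95)[:2]
    for q in [(148,152),(328,163)]:
        p=onz(c,q[0]/6+239.6,q[1]/6+139.6,.048)[:2]; d=R.T@(p-h); print("spoke",np.degrees(np.arctan2(d[1],d[0])),np.hypot(*d))
    print("hood edge y", [(R.T@(onz(c,x/6+239.6,y/6+139.6,.056)[:2]-t)*1000).round(1) for x,y in [(80,282),(375,282),(80,392)]])
    print("hub",(R.T@(onz(c,229/6+239.6,245/6+139.6,.054)[:2]-t)*1000).round(1))
    W=cloud(c); L=(W[...,:2]-t)@R*1000
    for nm,(x0,x1,y0,y1,z0,z1) in dict(hook=(40,75,-40,40,.05,.07),gate=(-110,-20,-35,35,.053,.07),hood=(-170,-20,30,110,.05,.06)).items():
        m=(L[...,0]>x0)&(L[...,0]<x1)&(L[...,1]>y0)&(L[...,1]<y1)&(W[...,2]>z0)&(W[...,2]<z1); q=L[m]; print(nm,m.sum(),q.min(0),q.max(0),W[m][:,2].mean())
E
python3 cr.py
```

```text
origin [0.52732147 0.00435964] yaw -89.22479290941915 res mm [[-0.1, -0.4], [-0.6, 0.6], [0.4, -0.3], [0.4, 0.3], [-0.2, -0.3]]
(-51, 0, 34) [0.5266 0.0554 0.034 ] [339.55688604 492.00165197] [436.26550548 231.55106701]
(48, 0, 49) [ 0.528  -0.0436  0.049 ] [595.02959096 491.80719426] [567.23612898 108.0930351 ]
(-95, 95, 54) [0.621  0.1006 0.054 ] [225.2564135  242.57812151] [231.34283159 157.30512814]
spoke 131.00485685178563 0.049470331826433366
spoke 41.41696534386192 0.050435845035503
hood edge y [array([-151.3,   80. ]), array([-37.9,  80.7]), array([-150.2,   37.6])]
hub [-94.5  95. ]
hook 199 [ 49.37374836 -27.69071934] [65.60010198 26.90570411] 0.060253476193085076
gate 396 [-80.60679504 -23.93101343] [-41.14731159  24.14751284] 0.060214828203256895
hood 969 [-151.25223977   39.59219637] [-39.80848807 108.26674959] 0.056683530577642464
```

{"api": "step_arm", "payload": {
  "commands": [
    [[-44,18,0],0],
    [[-44,18,0],0],
    [[-44,18,0],0],
    [[-44,18,0],0],
    [[-44,18,0],0],
    [[-44,18,0],0],
    [[-44,18,0],0],
    [[-44,18,0],0],
    [[-44,18,0],0],
    [[-44,18,0],0],
    [[-44,18,0],0],
    [[-43,18,0],0],
    [[0,0,20],-9.8],
    [[0,0,20],-9.8],
    [[0,0,20],-9.8],
    [[0,0,20],-9.8],
    [[0,0,20],-9.8],
    [[0,0,20],-9.8],
    [[0,0,20],-9.8],
    [[0,0,10],-9.6]
  ],
  "gripper": 0
}}

```text
time_s: 2.7
tcp_pos: [0.6348, -0.2903, 0.0749]
eef_rot: [179.9, 0.0, -85.0]
contact_force: [-0.2, -0.4, 0.9]
gripper_width: 0.0879
```

{"api": "step_arm", "payload": {
  "commands": [
    [[0,0,20],0],
    [[0,0,20],0],
    [[0,0,15],0],
    [[0,0,10],0],
    [[0,0,5],0],
    [[0,0,0],0]
  ]
}}

```text
time_s: 3.45
tcp_pos: [0.6356, -0.2906, 0.0065]
eef_rot: [180.0, -0.0, -85.3]
contact_force: [-0.2, -0.1, -0.5]
gripper_width: 0.0878
```

{"api": "step_arm", "payload": {
  "commands": [
    [[0,0,0],0],
    [[0,0,0],0],
    [[0,0,0],0],
    [[0,0,0],0],
    [[0,0,0],0],
    [[0,0,0],0]
  ],
  "gripper": 1,
  "grip_force": 6
}}

```text
time_s: 4.2
tcp_pos: [0.6356, -0.2905, 0.0066]
eef_rot: [-180.0, -0.0, -85.3]
contact_force: [-0.4, 0.2, 1.2]
gripper_width: 0.0439
```

{"api": "step_arm", "payload": {
  "commands": [
    [[0,0,-5],0],
    [[-1,0,-5],0],
    [[-1,0,-5],0],
    [[-2,0,-5],0],
    [[-2,0,-5],0],
    [[-2,0,-5],0],
    [[-3,0,-5],0],
    [[-3,0,-5],0],
    [[0,0,0],0]
  ]
}}

```text
time_s: 5.32
tcp_pos: [0.6348, -0.2764, 0.0472]
eef_rot: [-179.9, -0.0, -85.3]
contact_force: [-0.6, 0.6, -1.7]
gripper_width: 0.0443
```

Run:
```python
from plant import r, imaging
from h import *
s=imaging.capture("side"); zoom(s,320,120,420,190,7,"pics/s1.png")
c=imaging.capture("top"); zoom(c,380,140,480,215,7,"pics/t1.png")
```

```text
(no output)
```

View pics/s1.png

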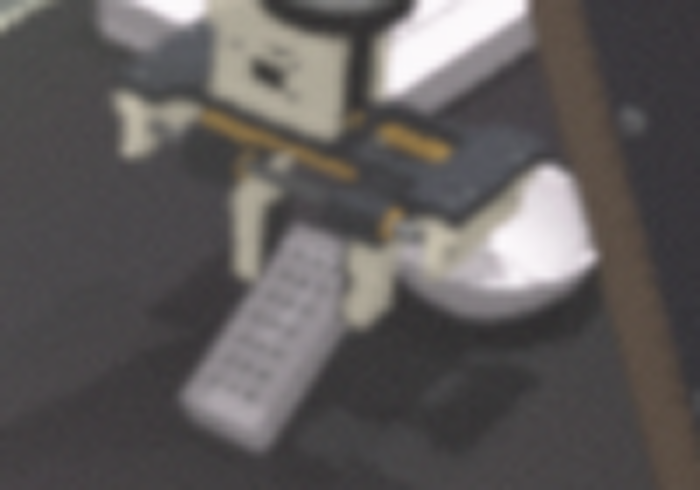

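View pics/t1.png

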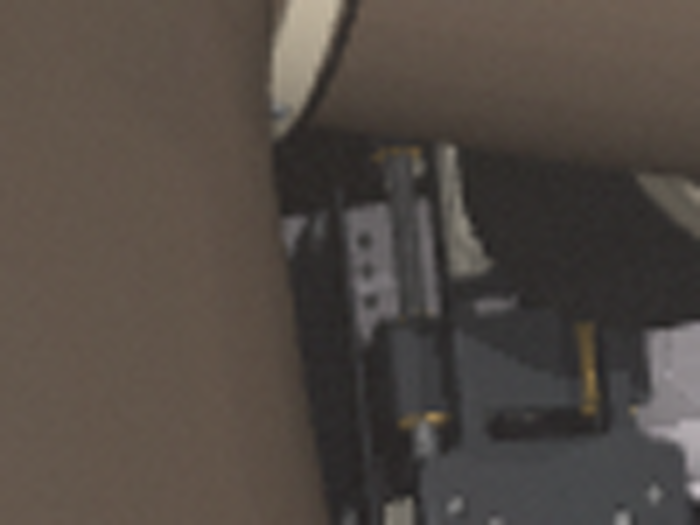

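{"api": "step_arm", "payload": {
  "commands": [
    [[0,0,0],0],
    [[0,0,0],0],
    [[0,0,-10],0],
    [[0,0,-25],0],
    [[0,0,-25],0],
    [[0,0,-25],0],
    [[0,0,-10],0],
    [[0,0,0],0]
  ],
  "grip_force": 40
}}

```text
time_s: 6.42
tcp_pos: [0.6346, -0.2766, 0.1422]
eef_rot: [-179.9, -0.0, -85.3]
contact_force: [-0.5, -0.7, -3.7]
gripper_width: 0.0432
```

```bash
cat > tilt.py <<'E'
from h import *
def tilt(s,tcp,u):
    # points on case top: near grip, light grey, between low end and fingers
    W=cloud(s); rel=W-np.asarray(tcp); a=rel[...,:2]@u[:2]; n=np.array([-u[1],u[0]]); b=rel[...,:2]@n
    m=(a<-15)&(a>-120)&(abs(b)<16)&(rel[...,2]<.03)&(rel[...,2]>-.06)&(W[...,2]>.012)
    A=a[m];Z=W[m][:,2]
    p=np.polyfit(A,Z,1)
    for _ in range(4):
        k=abs(np.polyval(p,A)-Z)<.004; p=np.polyfit(A[k],Z[k],1)
    print("n",k.sum(),m.sum(),"tilt",np.degrees(np.arctan(p[0])),"A range",A[k].min(),A[k].max(),"z at A=0",p[1], "b",np.median(b[m]))
    return m
E
python3 - <<'E'
from plant import r, imaging
from tilt import *
st=r.get_state(); print(st["tcp_pos"],st["eef_rot"],st["gripper_width"],st["contact_force"])
s=imaging.capture("side"); 
import pickle; pickle.dump((s,st),open("s2.pkl","wb"))
y=np.radians(st["eef_rot"][2]); m=tilt(s,st["tcp_pos"],np.array([np.cos(y),np.sin(y)]))
s["img"][m]=[255,0,0]
zoom(s,320,80,420,160,7,"pics/s2.png")
E
```

```text
[ 0.63459501 -0.27658991  0.14215864] [-1.79935076e+02 -7.66236706e-03 -8.53166360e+01] 0.04322095212938651 [-0.46110428 -0.68848864 -3.71366372]Traceback (most recent call last):
  File "<stdin>", line 6, in <module>
  File "tilt.py", line 7, in tilt
    p=np.polyfit(A,Z,1)
    raise TypeError("expected non-empty vector for x")
TypeError: expected non-empty vector for x
```

Run:
```python
import pickle
from h import *
s,st=pickle.load(open("s2.pkl","rb"))
print(proj(s,st["tcp_pos"]))
W=cloud(s); y=np.radians(st["eef_rot"][2]);u=np.array([np.cos(y),np.sin(y)])
zoom(s,300,80,420,180,6,"pics/s2.png")
rel=W-st["tcp_pos"]
print(W[150,370],s["z_map"][150,370])
```

```text
[366.47922333 138.32112335]
[ 7.05095120e-01 -4.06566097e-01  1.37532698e-04] 1.6208148
```

View pics/s2.png

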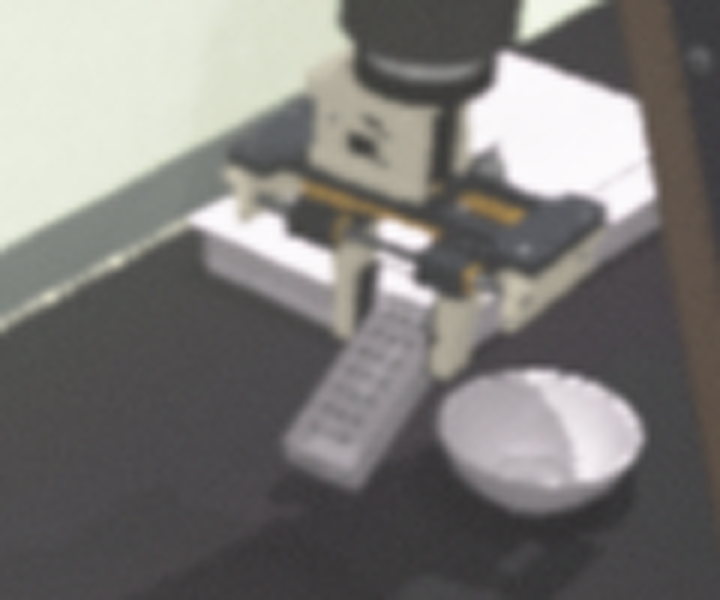

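Run:
```python
import pickle
from h import *
s,st=pickle.load(open("s2.pkl","rb"))
W=cloud(s); y=np.radians(st["eef_rot"][2]);u=np.array([np.cos(y),np.sin(y)]);n=np.array([-u[1],u[0]])
for px in [(357,147),(352,153),(362,140),(366,133),(358,160)]:
    rel=W[px[1],px[0]]-st["tcp_pos"]; print(px,W[px[1],px[0]].round(4),(rel[:2]@u).round(4),(rel[:2]@n).round(4),rel[2].round(4))
```

```text
(357, 147) [ 0.6354 -0.2287  0.1306] -0.0476 0.0047 -0.0116
(352, 153) [ 0.6344 -0.2026  0.1204] -0.0737 0.0058 -0.0218
(362, 140) [ 0.635  -0.2527  0.1465] -0.0238 0.0023 0.0044
(366, 133) [ 0.639  -0.2774  0.1604] 0.0012 0.0043 0.0182
(358, 160) [ 0.6115 -0.2072  0.1014] -0.0711 -0.0174 -0.0408
```

```bash
sed -i 's/(a<-15)&(a>-120)&(abs(b)<16)/(a<-.02)\&(a>-.12)\&(abs(b)<.016)/' tilt.py
python3 - <<'E'
import pickle
from tilt import *
s,st=pickle.load(open("s2.pkl","rb"))
y=np.radians(st["eef_rot"][2]); m=tilt(s,st["tcp_pos"],np.array([np.cos(y),np.sin(y)]))
E
```

```text
n 144 191 tilt 28.68936044709883 A range -0.08128762829031899 -0.02106326286270505 z at A=0 0.15983251455927755 b 5.044041194568341e-05
```

{"api": "step_arm", "payload": {
  "commands": [
    [[0,0,0],3.9],
    [[-18,8,0],0],
    [[-28,13,0],0],
    [[-30,14,0],0],
    [[-30,14,0],0],
    [[-30,14,0],0],
    [[-30,13,0],0],
    [[-28,13,0],0],
    [[-21,9,0],0],
    [[-12,5,0],0],
    [[0,0,20],0],
    [[0,0,20],0],
    [[0,0,15],0],
    [[0,0,5],0],
    [[0,0,0],0]
  ]
}}

```text
time_s: 8.35
tcp_pos: [0.5283, -0.0511, 0.0814]
eef_rot: [180.0, -0.0, -89.2]
contact_force: [-0.2, 0.6, -2.4]
gripper_width: 0.0438
```

```bash
cat > chk.py <<'E'
from plant import r, imaging
from tilt import *
import cr,sys
st=r.get_state(); p=st["tcp_pos"]; L=cr.R.T@(p[:2]-cr.t)*1000
print("TCP cradle",L.round(1),"z",(p[2]*1000).round(1),"yaw err",(st["eef_rot"][2]-cr.yaw).round(2),"F cradle",(cr.R.T@st["contact_force"][:2]).round(2),st["contact_force"][2].round(2),"w",st["gripper_width"].round(4),"t",st["time_s"])
if len(sys.argv)>1:
    s=imaging.capture("side"); c=imaging.capture("top")
    try: tilt(s,p,cr.R[:,0])
    except Exception as e: print(e)
    zoom(s,250,150,380,260,6,f"pics/s{sys.argv[1]}.png"); zoom(c,240,140,370,250,6,f"pics/t{sys.argv[1]}.png")
E
python3 chk.py 3
```

```text
Traceback (most recent call last):
  File "chk.py", line 5, in <module>
    print("TCP cradle",L.round(1),"z",(p[2]*1000).round(1),"yaw err",(st["eef_rot"][2]-cr.yaw).round(2),"F cradle",(cr.R.T@st["contact_force"][:2]).round(2),st["contact_force"][2].round(2),"w",st["gripper_width"].round(4),"t",st["time_s"])
                                                                                                                                                                                                 ^^^^^^^^^^^^^^^^^^^^^^^^^
AttributeError: 'float' object has no attribute 'round'
```

```bash
sed -i 's/st\["gripper_width"\].round(4)/round(float(st["gripper_width"]),4)/' chk.py; python3 chk.py 3
```

```text
TCP cradle [55.5  0.3] z 81.4 yaw err 0.02 F cradle [-0.65 -0.14] -2.41 w 0.0438 t 8.35
n 202 349 tilt 28.081570639329342 A range -0.08219158683458082 -0.020042648902651877 z at A=0 0.09883801885908779 b -0.0016442984725260096
```

View pics/s3.png

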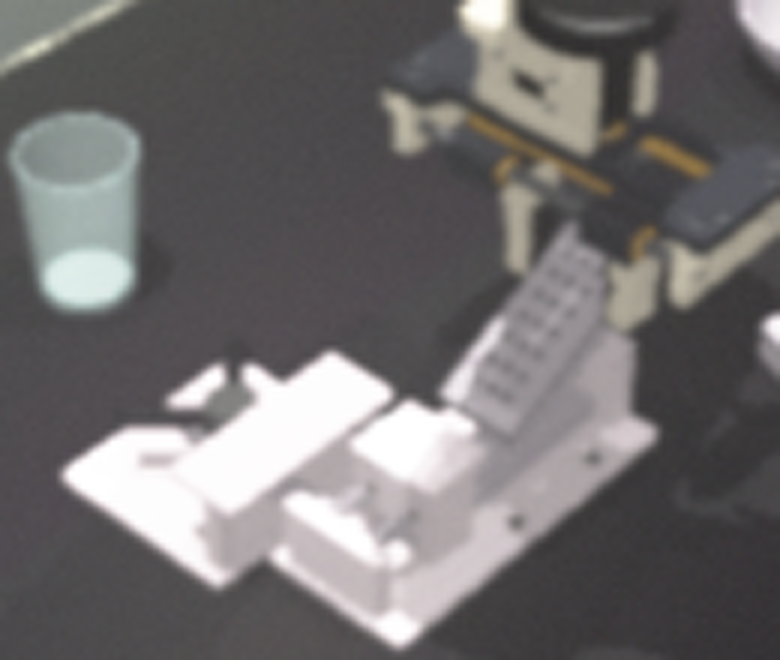

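View pics/t3.png

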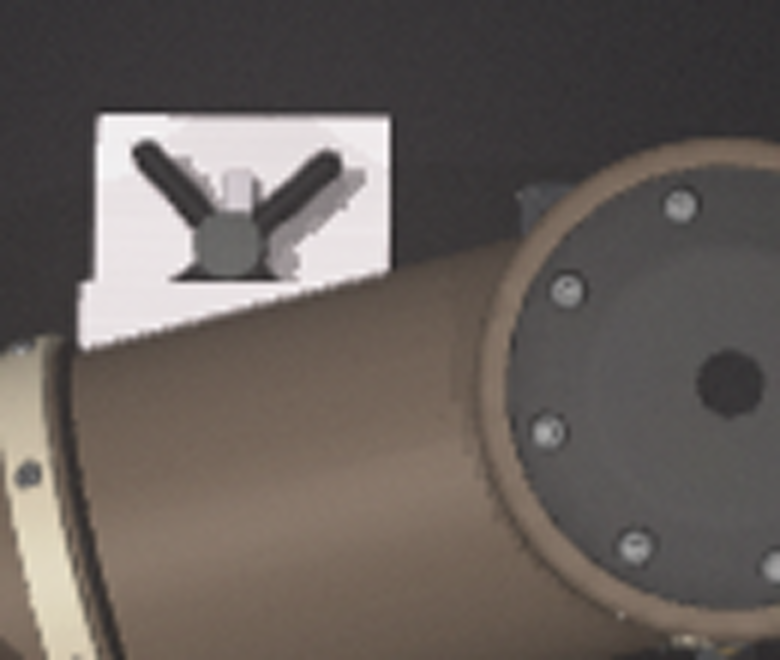

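{"api": "step_arm", "payload": {
  "commands": [
    [[0,0,5],0],
    [[0,0,4],0],
    [[0,0,1],0],
    [[0,0,0],0]
  ]
}}

```text
time_s: 8.95
tcp_pos: [0.5286, -0.0509, 0.0728]
eef_rot: [-179.9, 0.0, -89.2]
contact_force: [-5.4, 2.3, 11.7]
gripper_width: 0.0436
```

```bash
python3 chk.py
```

```text
TCP cradle [55.2  0.6] z 72.8 yaw err 0.05 F cradle [-2.42 -5.35] 11.66 w 0.0436 t 8.95
```

```bash
python3 chk.py 4
```

```text
TCP cradle [55.2  0.6] z 72.8 yaw err 0.05 F cradle [-2.42 -5.35] 11.66 w 0.0436 t 8.95
n 197 358 tilt 27.44557714775648 A range -0.08138336892794358 -0.020220668378514273 z at A=0 0.08955279486661592 b -0.003281753546513844
```

View pics/s4.png

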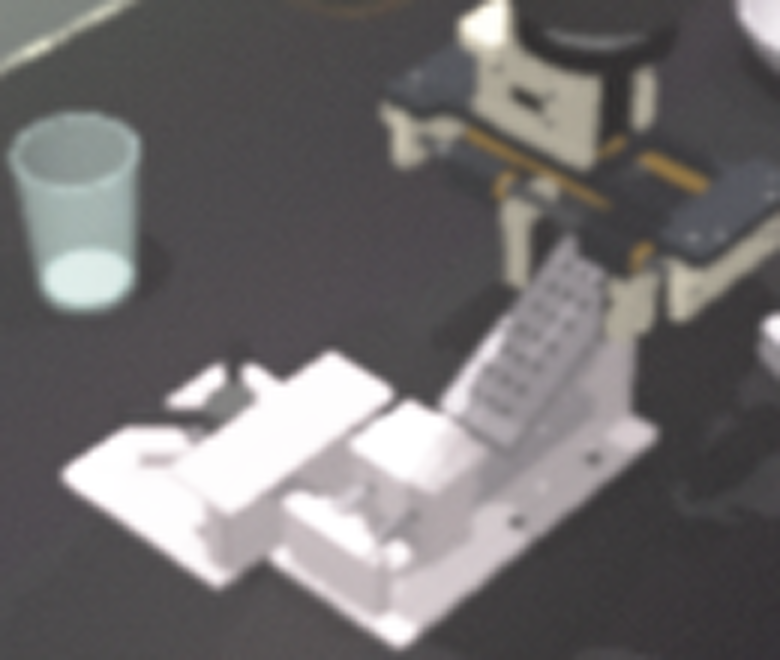

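{"api": "step_arm", "payload": {
  "commands": [
    [[0,0,-4],0],
    [[-5,0,0],0],
    [[-4,0,0],0],
    [[0,0,3],0],
    [[0,0,0],0]
  ]
}}

```text
time_s: 9.68
tcp_pos: [0.5278, -0.042, 0.072]
eef_rot: [179.9, -0.0, -89.2]
contact_force: [-0.0, 0.1, -2.3]
gripper_width: 0.0435
```

```bash
python3 chk.py 5
```

```text
TCP cradle [46.4 -0.1] z 72.0 yaw err 0.02 F cradle [-0.14 -0.01] -2.26 w 0.0435 t 9.675
n 156 352 tilt 25.00797528390724 A range -0.07896324046087344 -0.023158854493353115 z at A=0 0.08545871273114039 b -0.002395158284429661
```

View pics/s5.png

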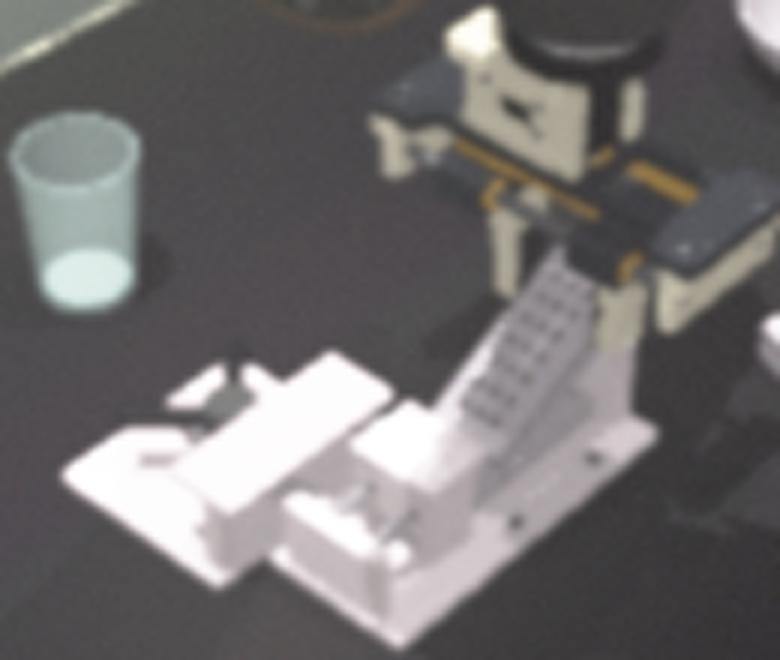

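```bash
sed -i 's/(a>-.12)/(a>-.065)/' tilt.py; python3 chk.py 5
```

```text
TCP cradle [46.5  0.1] z 72.3 yaw err 0.01 F cradle [-1.1 -0.2] -2.73 w 0.0439 t 9.775
n 136 188 tilt 26.98838574022045 A range -0.06473208002296153 -0.020664796516631022 z at A=0 0.08827195572938344 b -0.0025580067968969536
```

{"api": "step_arm", "payload": {
  "commands": [
    [[0,0,2],0],
    [[0,0,0],0]
  ]
}}

```text
time_s: 10.12
tcp_pos: [0.528, -0.0421, 0.0704]
eef_rot: [180.0, -0.0, -89.2]
contact_force: [0.2, 0.0, -2.2]
gripper_width: 0.0438
```

```bash
python3 chk.py
```

```text
TCP cradle [46.5  0.1] z 70.4 yaw err 0.01 F cradle [-0.03  0.17] -2.2 w 0.0438 t 10.125
```

{"api": "step_arm", "payload": {
  "commands": [
    [[0,0,1],0],
    [[0,0,0.5],0],
    [[0,0,0],0]
  ]
}}

```text
time_s: 10.5
tcp_pos: [0.5282, -0.042, 0.069]
eef_rot: [180.0, -0.0, -89.2]
contact_force: [-0.0, 0.7, -1.7]
gripper_width: 0.0436
```

```bash
python3 chk.py
```

```text
TCP cradle [46.4  0.2] z 69.0 yaw err 0.02 F cradle [-0.68  0.01] -1.74 w 0.0436 t 10.5
```

{"api": "step_arm", "payload": {
  "commands": [
    [[-4,0,0],0],
    [[-5,0,0],0],
    [[-5,0,0],0],
    [[-5,0,0],0],
    [[-4,0,0],0],
    [[0,0,0],0]
  ]
}}

```text
time_s: 11.25
tcp_pos: [0.5279, -0.0192, 0.0692]
eef_rot: [180.0, -0.0, -89.2]
contact_force: [0.0, -4.4, -0.5]
gripper_width: 0.0436
```

```bash
python3 chk.py 6
```

```text
TCP cradle [23.5  0.2] z 69.2 yaw err 0.04 F cradle [ 4.36 -0.06] -0.55 w 0.0436 t 11.25
n 144 181 tilt 28.81750464434553 A range -0.06288592590533465 -0.02012741590380122 z at A=0 0.08663918299646832 b -0.0026510806535999373
```

View pics/s6.png

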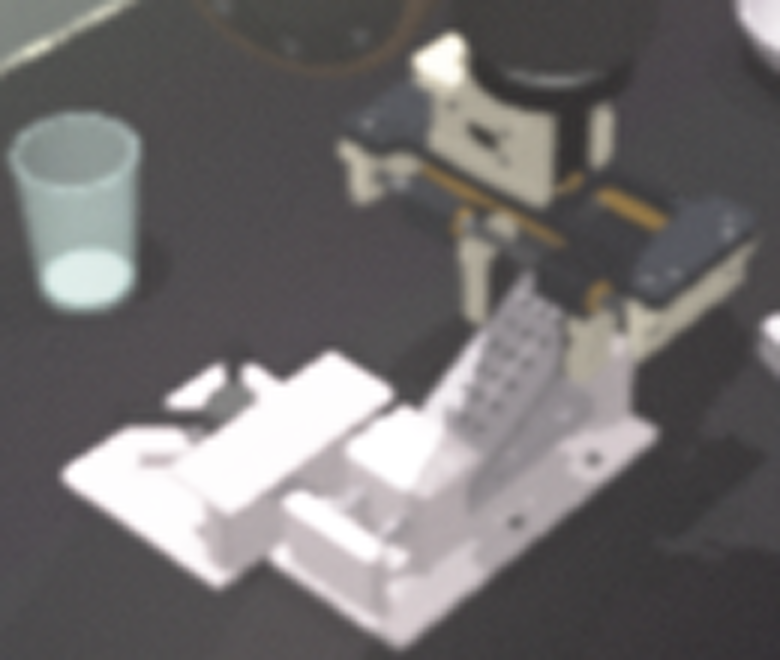

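{"api": "step_arm", "payload": {
  "commands": [
    [[-3,0,0],0],
    [[-3,0,0],0],
    [[-2,0,0],0],
    [[0,0,0],0]
  ]
}}

```text
time_s: 11.85
tcp_pos: [0.5277, -0.0117, 0.0692]
eef_rot: [180.0, -0.0, -89.2]
contact_force: [0.8, -6.8, -0.3]
gripper_width: 0.0438
```

```bash
python3 chk.py 7
```

```text
TCP cradle [16.   0.2] z 69.2 yaw err 0.01 F cradle [6.79 0.7 ] -0.27 w 0.0438 t 11.85
n 145 183 tilt 27.347346776625887 A range -0.06489866127396703 -0.020546220198497618 z at A=0 0.08554092699201746 b -0.002269184586982406
```

View pics/s7.png

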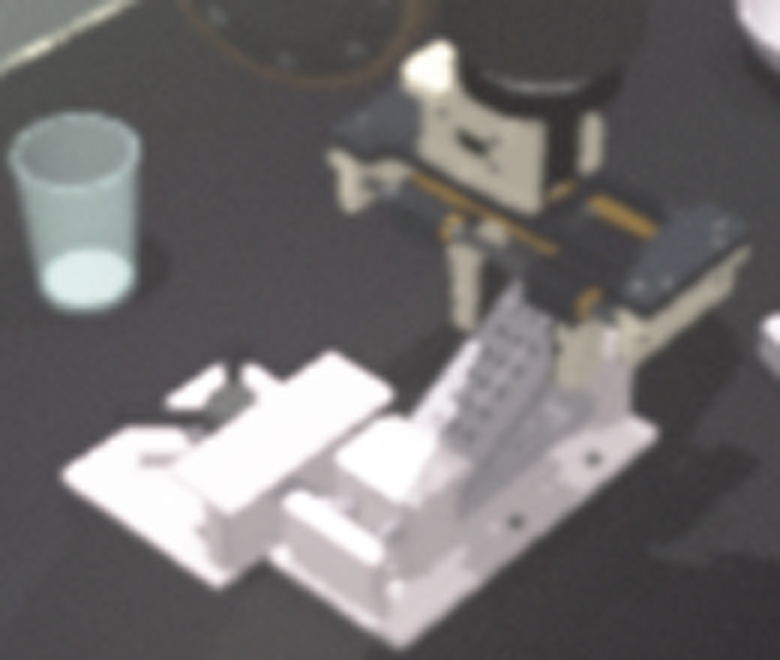

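View pics/t7.png

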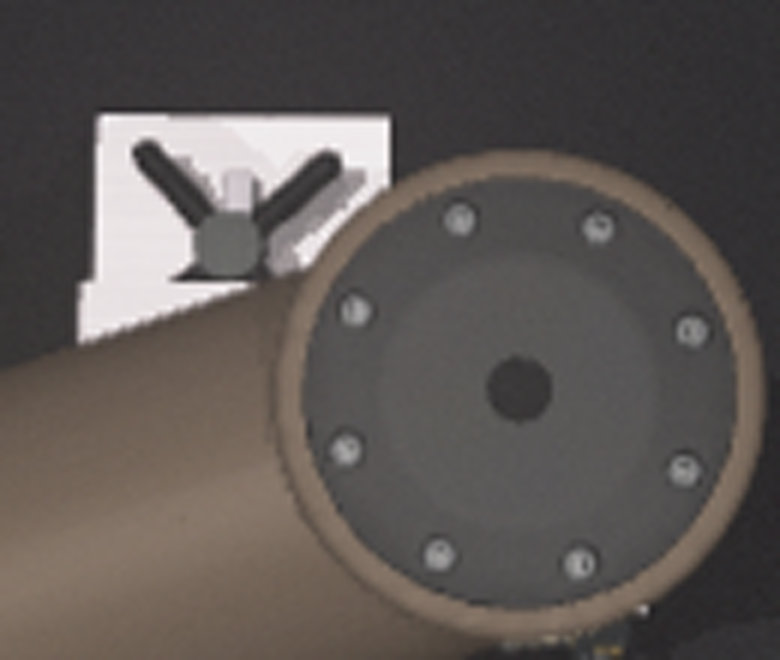

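```bash
cat > gate.py <<'E'
from h import *
import cr
def gate(s):
    W=cloud(s); L=(W[...,:2]-cr.t)@cr.R*1000
    m=(L[...,0]>-113)&(L[...,0]<-35)&(abs(L[...,1])<22)&(W[...,2]>.0555)&(W[...,2]<.064)
    q=L[m]; 
    out=[]
    for y0 in range(-20,20,5):
        k=q[(q[:,1]>=y0)&(q[:,1]<y0+5),0]
        if len(k)>3: out.append(k.min().round(1))
    return out, np.percentile(q[:,0],[3,50]).round(1), m.sum()
E
cat >> chk.py <<'E'
    import gate; print("gate",gate.gate(s), "ref",gate.gate(cr.s))
E
python3 chk.py 8
```

```text
TCP cradle [16.1  0.2] z 69.2 yaw err 0.01 F cradle [7.3  0.09] -0.68 w 0.0439 t 11.95
n 142 181 tilt 26.38812507524085 A range -0.06474761863467417 -0.020738100049539174 z at A=0 0.0847857525722204 b -0.0026807103511439097
gate ([np.float64(-93.4), np.float64(-95.7), np.float64(-95.1), np.float64(-97.5), np.float64(-93.4), np.float64(-92.5), np.float64(-93.9), np.float64(-93.1)], array([-94. , -71.2]), np.int64(198)) ref ([np.float64(-81.1), np.float64(-84.0), np.float64(-84.3), np.float64(-82.3), np.float64(-81.6), np.float64(-81.9), np.float64(-82.2), np.float64(-83.5)], array([-82.6, -64.3]), np.int64(165))
```

{"api": "step_arm", "payload": {
  "commands": [
    [[-3,0,0],0],
    [[-2,0,0],0],
    [[0,0,0],0]
  ]
}}

```text
time_s: 12.42
tcp_pos: [0.5277, -0.0069, 0.0693]
eef_rot: [180.0, -0.1, -89.2]
contact_force: [0.4, -8.2, -0.7]
gripper_width: 0.0434
```

```bash
python3 chk.py 9
```

```text
TCP cradle [11.2  0.2] z 69.3 yaw err 0.01 F cradle [8.19 0.32] -0.7 w 0.0434 t 12.425
n 142 184 tilt 28.18621958964742 A range -0.06416474436572216 -0.02048575715415591 z at A=0 0.08624355302614464 b -0.0017059273070267477
gate ([np.float64(-98.2), np.float64(-100.2), np.float64(-99.6), np.float64(-100.0), np.float64(-99.8), np.float64(-99.2), np.float64(-98.4), np.float64(-96.7)], array([-99.2, -73.5]), np.int64(221)) ref ([np.float64(-81.1), np.float64(-84.0), np.float64(-84.3), np.float64(-82.3), np.float64(-81.6), np.float64(-81.9), np.float64(-82.2), np.float64(-83.5)], array([-82.6, -64.3]), np.int64(165))
```

{"api": "step_arm", "payload": {
  "commands": [
    [[1,0,2.5],0],
    [[1.3,0,2.5],0],
    [[1.3,0,2.5],0],
    [[1,0,3],0],
    [[0.8,0,2.5],0],
    [[0.8,0,2.5],0],
    [[0,0,0],0]
  ]
}}

```text
time_s: 13.4
tcp_pos: [0.5279, -0.0142, 0.0546]
eef_rot: [-180.0, -0.1, -89.2]
contact_force: [-1.3, -14.0, 9.1]
gripper_width: 0.0434
```

```bash
python3 chk.py 10
```

```text
TCP cradle [18.6  0.3] z 54.6 yaw err 0.02 F cradle [13.93 -1.45] 9.07 w 0.0434 t 13.4
n 140 168 tilt 18.14868051663458 A range -0.06442819323104526 -0.020244009694045835 z at A=0 0.07217113638675976 b -0.0015205005626521275
gate ([np.float64(-93.0), np.float64(-96.0), np.float64(-94.8), np.float64(-95.4), np.float64(-95.9), np.float64(-95.8), np.float64(-96.3), np.float64(-96.2)], array([-95.9, -75.7]), np.int64(175)) ref ([np.float64(-81.1), np.float64(-84.0), np.float64(-84.3), np.float64(-82.3), np.float64(-81.6), np.float64(-81.9), np.float64(-82.2), np.float64(-83.5)], array([-82.6, -64.3]), np.int64(165))
```

View pics/s10.png

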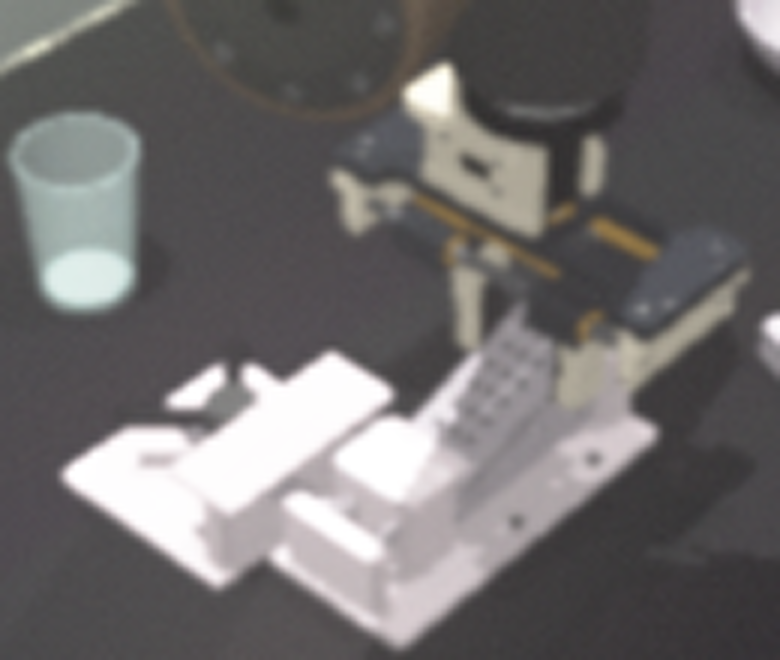

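{"api": "step_arm", "payload": {
  "commands": [
    [[-2,0,-0.5],0],
    [[-2,0,0],0],
    [[0,0,0],0]
  ]
}}

```text
time_s: 13.88
tcp_pos: [0.5278, -0.0098, 0.0549]
eef_rot: [-180.0, -0.1, -89.2]
contact_force: [0.7, -13.2, 6.2]
gripper_width: 0.0439
```

```bash
python3 chk.py 11
```

```text
TCP cradle [14.2  0.3] z 54.9 yaw err 0.02 F cradle [13.24  0.49] 6.17 w 0.0439 t 13.875
n 136 164 tilt 17.987195631687968 A range -0.06477030347784912 -0.021163134226643298 z at A=0 0.07155028567060863 b -0.002080134229025867
gate ([np.float64(-101.9), np.float64(-101.2), np.float64(-100.0), np.float64(-99.6), np.float64(-100.2), np.float64(-100.7), np.float64(-99.2), np.float64(-99.9)], array([-99.9, -78.2]), np.int64(176)) ref ([np.float64(-81.1), np.float64(-84.0), np.float64(-84.3), np.float64(-82.3), np.float64(-81.6), np.float64(-81.9), np.float64(-82.2), np.float64(-83.5)], array([-82.6, -64.3]), np.int64(165))
```

{"api": "step_arm", "payload": {
  "commands": [
    [[0.3,0,2.5],0],
    [[0.2,0,2.5],0],
    [[0.2,0,2.5],0],
    [[0,0,2.5],0],
    [[0,0,2],0],
    [[0,0,0],0]
  ]
}}

```text
time_s: 14.72
tcp_pos: [0.5277, -0.0107, 0.0427]
eef_rot: [180.0, -0.1, -89.2]
contact_force: [0.6, -13.4, 4.6]
gripper_width: 0.0434
```

```bash
python3 chk.py 12
```

```text
TCP cradle [15.1  0.2] z 42.7 yaw err 0.01 F cradle [13.44  0.37] 4.56 w 0.0434 t 14.725
n 125 139 tilt 10.035904112682212 A range -0.06458748339476472 -0.020028794378371805 z at A=0 0.059914886220555186 b -0.000982093251060117
gate ([np.float64(-98.0), np.float64(-101.4), np.float64(-99.0), np.float64(-98.8), np.float64(-98.5), np.float64(-97.8), np.float64(-98.7), np.float64(-99.4)], array([-99.2, -80.3]), np.int64(167)) ref ([np.float64(-81.1), np.float64(-84.0), np.float64(-84.3), np.float64(-82.3), np.float64(-81.6), np.float64(-81.9), np.float64(-82.2), np.float64(-83.5)], array([-82.6, -64.3]), np.int64(165))
```

View pics/s12.png

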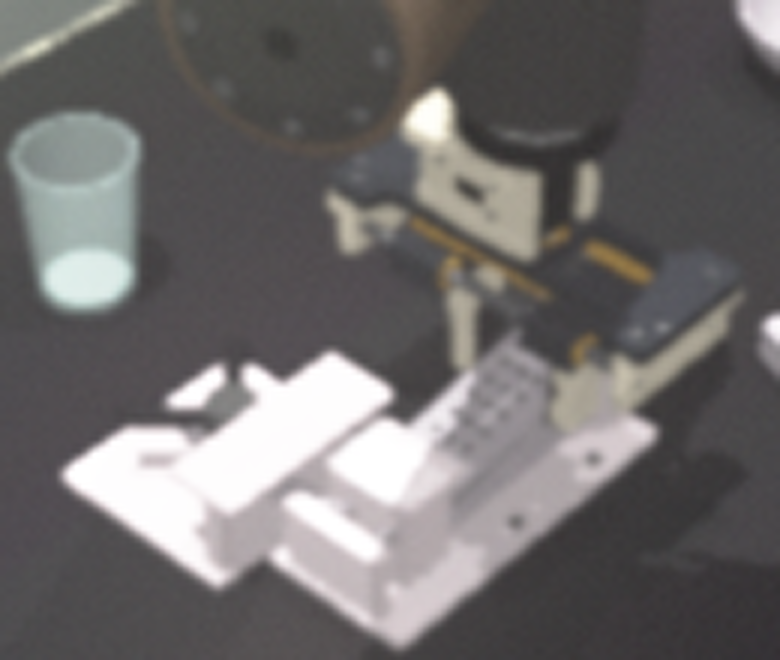

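{"api": "step_arm", "payload": {
  "commands": [
    [[0,0,2.5],0],
    [[0,0,2.5],0],
    [[0,0,2.5],0],
    [[0,0,2.5],0],
    [[0,0,2],0],
    [[0,0,0],0]
  ]
}}

```text
time_s: 15.58
tcp_pos: [0.5276, -0.0105, 0.0304]
eef_rot: [180.0, -0.1, -89.2]
contact_force: [0.9, -12.7, 3.9]
gripper_width: 0.0433
```

```bash
python3 chk.py 13
```

```text
TCP cradle [14.8  0. ] z 30.4 yaw err -0.01 F cradle [12.67  0.68] 3.92 w 0.0433 t 15.575
n 104 109 tilt 1.479629923276344 A range -0.06204825835750323 -0.021371045412796944 z at A=0 0.048209502040807435 b -0.000995135059241107
gate ([np.float64(-98.4), np.float64(-99.5), np.float64(-99.5), np.float64(-97.7), np.float64(-97.3), np.float64(-97.6), np.float64(-100.6), np.float64(-100.3)], array([-98.5, -78.9]), np.int64(163)) ref ([np.float64(-81.1), np.float64(-84.0), np.float64(-84.3), np.float64(-82.3), np.float64(-81.6), np.float64(-81.9), np.float64(-82.2), np.float64(-83.5)], array([-82.6, -64.3]), np.int64(165))
```

View pics/s13.png

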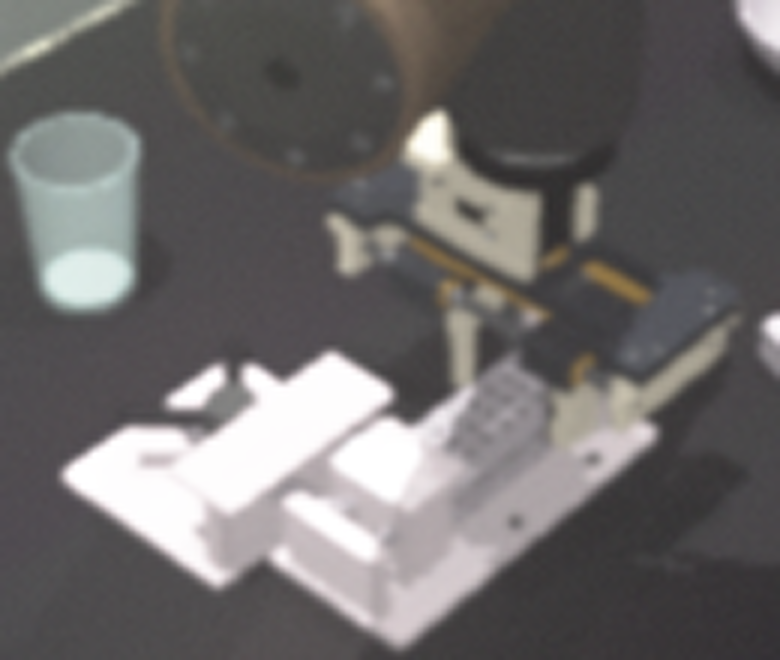

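{"api": "step_arm", "payload": {
  "commands": [
    [[0,0,1.5],0],
    [[0,0,1],0],
    [[0,0,0],0]
  ]
}}

```text
time_s: 16.05
tcp_pos: [0.5276, -0.0105, 0.0296]
eef_rot: [180.0, -0.1, -89.2]
contact_force: [-5.6, -11.4, 22.8]
gripper_width: 0.0436
```

```bash
python3 chk.py 14
```

```text
TCP cradle [14.8  0.1] z 29.6 yaw err 0.03 F cradle [11.36 -5.75] 22.76 w 0.0436 t 16.05
n 103 109 tilt -1.8275031898579122 A range -0.06390775302340165 -0.020714918833249045 z at A=0 0.045254223309597476 b -0.0002608776904280862
gate ([np.float64(-96.7), np.float64(-98.5), np.float64(-98.6), np.float64(-97.9), np.float64(-99.1), np.float64(-96.6), np.float64(-98.9), np.float64(-97.1)], array([-98.1, -79.6]), np.int64(158)) ref ([np.float64(-81.1), np.float64(-84.0), np.float64(-84.3), np.float64(-82.3), np.float64(-81.6), np.float64(-81.9), np.float64(-82.2), np.float64(-83.5)], array([-82.6, -64.3]), np.int64(165))
```

{"api": "step_arm", "payload": {
  "commands": [
    [[0,0,-1],0],
    [[0,0,0],0],
    [[0,0,0],0],
    [[0,0,0],0]
  ],
  "gripper": 0
}}

```text
time_s: 16.65
tcp_pos: [0.5277, -0.0087, 0.0283]
eef_rot: [180.0, 0.0, -89.2]
contact_force: [-0.2, 0.1, -0.5]
gripper_width: 0.0781
```

```bash
python3 chk.py 15
```

```text
TCP cradle [13.1  0.2] z 28.3 yaw err 0.03 F cradle [-0.14 -0.15] -0.48 w 0.0781 t 16.65
n 74 82 tilt 0.05527960395889227 A range -0.04979283344404317 -0.02040644324736451 z at A=0 0.04643669695957453 b -0.002067371792866617
gate ([np.float64(-84.6), np.float64(-85.4), np.float64(-86.2), np.float64(-85.5), np.float64(-84.3), np.float64(-84.7), np.float64(-86.8), np.float64(-87.3)], array([-86.3, -67. ]), np.int64(159)) ref ([np.float64(-81.1), np.float64(-84.0), np.float64(-84.3), np.float64(-82.3), np.float64(-81.6), np.float64(-81.9), np.float64(-82.2), np.float64(-83.5)], array([-82.6, -64.3]), np.int64(165))
```

View pics/s15.png

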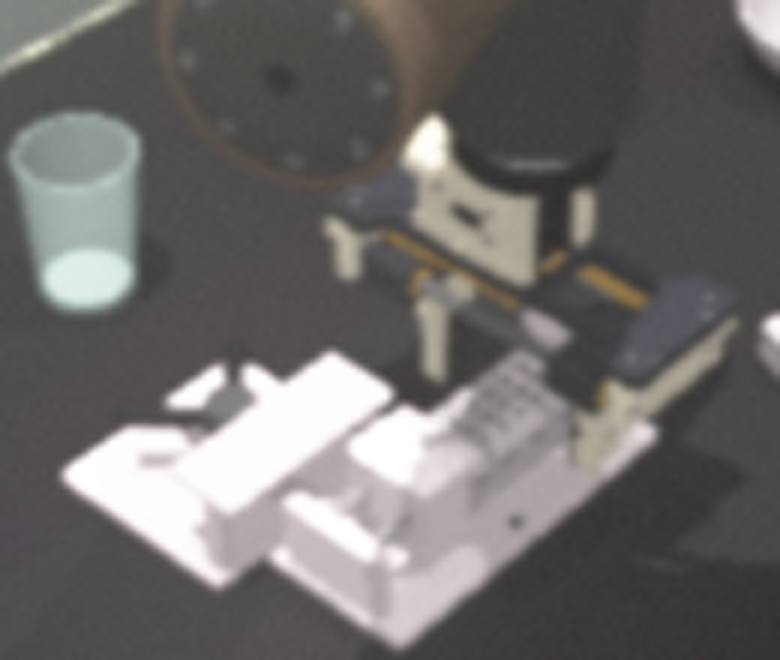

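{"api": "step_arm", "payload": {
  "commands": [
    [[0,0,-15],0],
    [[0,0,-30],0],
    [[0,0,-30],0],
    [[0,0,-17],0],
    [[-19,-14,0],0],
    [[-19,-14,0],0],
    [[-19,-14,0],0],
    [[-19,-14,0],0],
    [[-19,-14,0],-10],
    [[-19,-14,0],0]
  ]
}}

```text
time_s: 18.0
tcp_pos: [0.6074, 0.1098, 0.1198]
eef_rot: [179.9, -0.0, -79.3]
contact_force: [0.1, -0.0, -0.5]
gripper_width: 0.0878
```

```bash
python3 chk.py 16
```

```text
TCP cradle [-104.4   81.5] z 119.8 yaw err 9.96 F cradle [0.02 0.14] -0.52 w 0.0878 t 18.0
expected non-empty vector for x
gate ([np.float64(-85.4), np.float64(-87.7), np.float64(-86.7), np.float64(-88.1), np.float64(-86.4), np.float64(-87.1), np.float64(-86.9), np.float64(-85.9)], array([-86.5, -68.3]), np.int64(163)) ref ([np.float64(-81.1), np.float64(-84.0), np.float64(-84.3), np.float64(-82.3), np.float64(-81.6), np.float64(-81.9), np.float64(-82.2), np.float64(-83.5)], array([-82.6, -64.3]), np.int64(165))
```

View pics/s16.png

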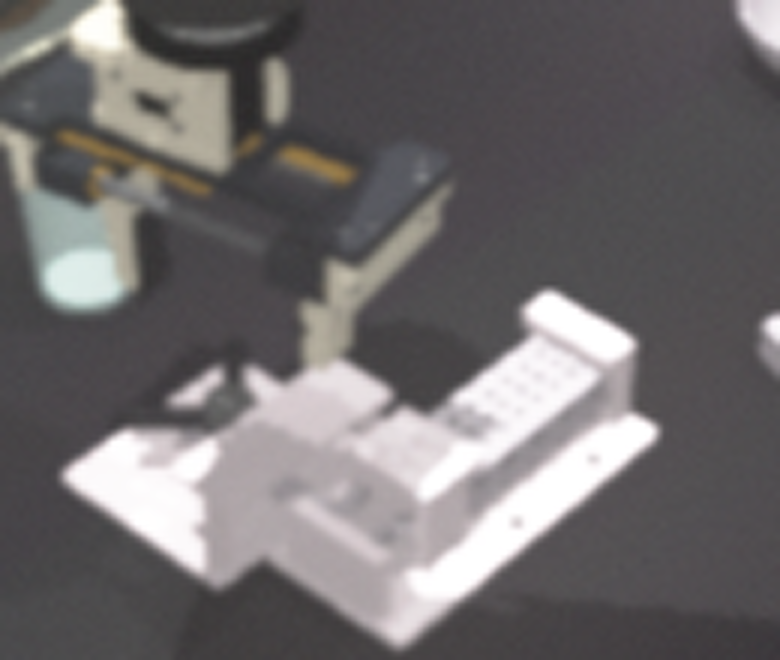

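View pics/t16.png

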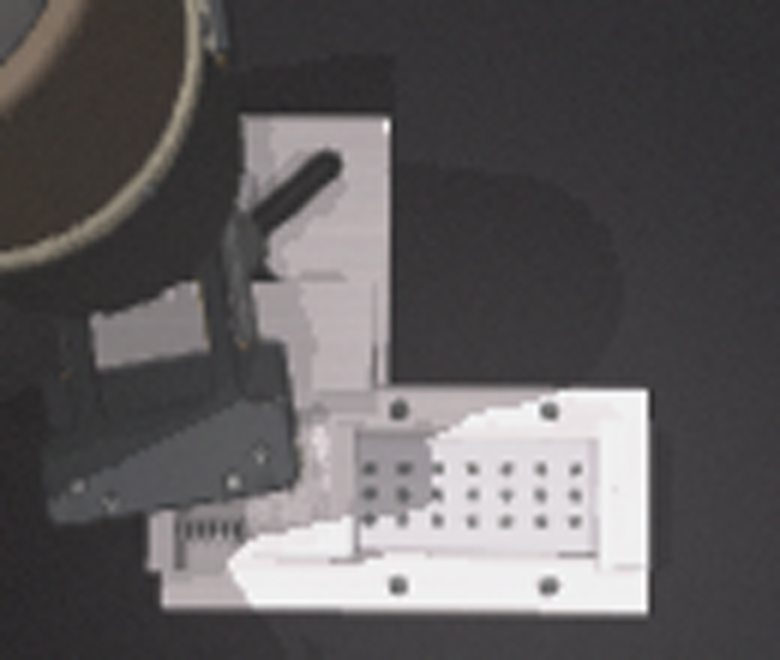

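{"api": "step_arm", "payload": {
  "commands": [
    [[-14,-18,0],0],
    [[-14.5,-18.6,0],0],
    [[0,0,0],-10.3],
    [[0,0,0],-10.3],
    [[0,0,10],-10.4],
    [[0,0,15],0],
    [[0,0,15],0],
    [[0,0,10],0],
    [[0,0,5],0],
    [[0,0,0],0]
  ],
  "gripper": 1,
  "grip_force": 20
}}

```text
time_s: 19.35
tcp_pos: [0.6372, 0.1431, 0.0652]
eef_rot: [180.0, 0.0, -48.3]
contact_force: [0.7, 0.1, 0.0]
gripper_width: 0.0007
```

```bash
python3 chk.py 17
```

```text
TCP cradle [-137.2  111.7] z 65.2 yaw err 40.97 F cradle [-0.07  0.74] 0.05 w 0.0007 t 19.35
n 1 1 tilt -61.5702558695601 A range -0.02005556363432565 -0.02005556363432565 z at A=0 0.037046009005187674 b 0.0020830618759603106
gate ([np.float64(-85.7), np.float64(-87.0), np.float64(-84.8), np.float64(-85.0), np.float64(-84.3), np.float64(-83.5), np.float64(-86.1), np.float64(-84.5)], array([-85.9, -68.3]), np.int64(153)) ref ([np.float64(-81.1), np.float64(-84.0), np.float64(-84.3), np.float64(-82.3), np.float64(-81.6), np.float64(-81.9), np.float64(-82.2), np.float64(-83.5)], array([-82.6, -64.3]), np.int64(165))tilt.py:7: RankWarning: Polyfit may be poorly conditioned
  p=np.polyfit(A,Z,1)
tilt.py:9: RankWarning: Polyfit may be poorly conditioned
  k=abs(np.polyval(p,A)-Z)<.004; p=np.polyfit(A[k],Z[k],1)
tilt.py:9: RankWarning: Polyfit may be poorly conditioned
  k=abs(np.polyval(p,A)-Z)<.004; p=np.polyfit(A[k],Z[k],1)
tilt.py:9: RankWarning: Polyfit may be poorly conditioned
  k=abs(np.polyval(p,A)-Z)<.004; p=np.polyfit(A[k],Z[k],1)
tilt.py:9: RankWarning: Polyfit may be poorly conditioned
  k=abs(np.polyval(p,A)-Z)<.004; p=np.polyfit(A[k],Z[k],1)
```

View pics/s17.png

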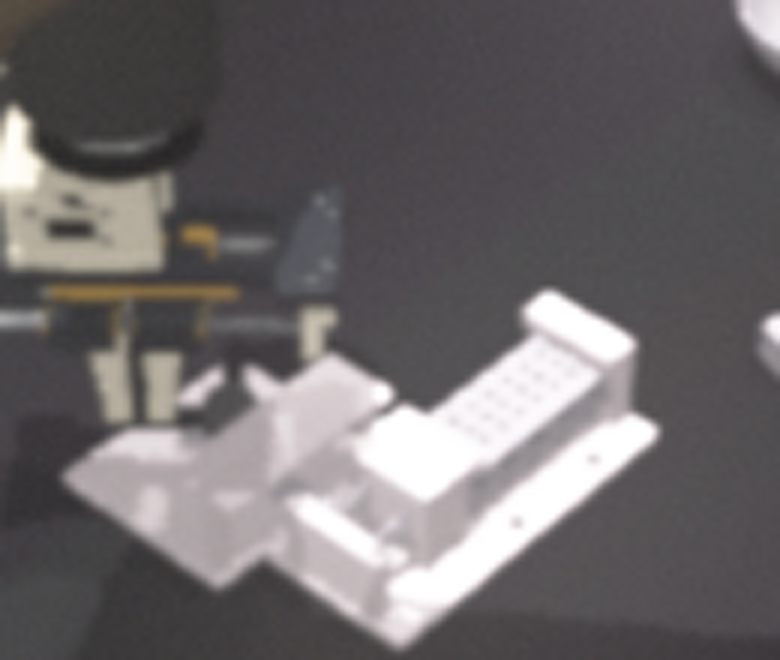

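{"api": "step_arm", "payload": {
  "commands": [
    [[0,0,15],0],
    [[0,0,10],0],
    [[0,0,5],0],
    [[0,0,0],0]
  ]
}}

```text
time_s: 19.95
tcp_pos: [0.6369, 0.143, 0.0348]
eef_rot: [179.9, 0.0, -48.2]
contact_force: [-0.1, -0.0, 0.1]
gripper_width: 0.0006
```

{"api": "step_arm", "payload": {
  "commands": [
    [[3,0,0],0],
    [[5,-1.4,0],7],
    [[6,-1.7,0],8],
    [[0,0,0],0]
  ]
}}

```text
time_s: 20.45
tcp_pos: [0.649, 0.1342, 0.0359]
eef_rot: [-179.9, -0.0, -63.2]
contact_force: [1.1, -0.2, 0.4]
gripper_width: 0.0007
```

```bash
python3 chk.py 18 2>/dev/null
```

```text
TCP cradle [-128.2  123.5] z 35.9 yaw err 26.05 F cradle [0.17 1.09] 0.45 w 0.0007 t 20.45
n 1 1 tilt -13.595263444063294 A range -0.026602016996955094 -0.026602016996955094 z at A=0 0.006433377410707652 b 0.008041077183605083
gate ([np.float64(-85.6), np.float64(-87.6), np.float64(-84.8), np.float64(-89.2), np.float64(-87.0), np.float64(-87.1), np.float64(-86.9), np.float64(-85.8)], array([-87. , -68.4]), np.int64(160)) ref ([np.float64(-81.1), np.float64(-84.0), np.float64(-84.3), np.float64(-82.3), np.float64(-81.6), np.float64(-81.9), np.float64(-82.2), np.float64(-83.5)], array([-82.6, -64.3]), np.int64(165))
```

View pics/s18.png

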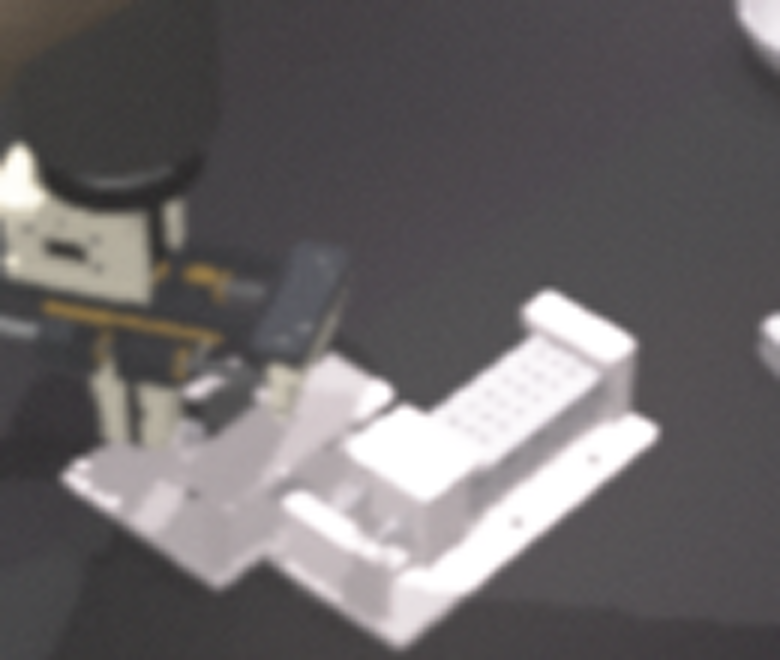

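{"api": "step_arm", "payload": {
  "commands": [
    [[6.7,-1.8,0],8],
    [[6,-1.8,0],8],
    [[5.7,-1.8,0],8],
    [[5.7,-1.8,0],8],
    [[5.7,-1.8,0],8],
    [[0,0,0],0]
  ]
}}

```text
time_s: 21.3
tcp_pos: [0.6632, 0.1076, 0.0359]
eef_rot: [-180.0, 0.1, -103.1]
contact_force: [0.9, 3.0, -0.3]
gripper_width: 0.0006
```

```bash
python3 chk.py 19 2>/dev/null
```

```text
TCP cradle [-101.4  137.3] z 35.9 yaw err -13.83 F cradle [-3.    0.94] -0.31 w 0.0006 t 21.3
n 2 2 tilt 3.795965944149661 A range -0.04121270823939931 -0.03357316519920858 z at A=0 0.014873770462034702 b -0.010160970611121298
gate ([np.float64(-87.0), np.float64(-85.5), np.float64(-86.2), np.float64(-87.6), np.float64(-87.4), np.float64(-87.5), np.float64(-87.2), np.float64(-86.2)], array([-87.2, -67.8]), np.int64(165)) ref ([np.float64(-81.1), np.float64(-84.0), np.float64(-84.3), np.float64(-82.3), np.float64(-81.6), np.float64(-81.9), np.float64(-82.2), np.float64(-83.5)], array([-82.6, -64.3]), np.int64(165))
```

View pics/s19.png

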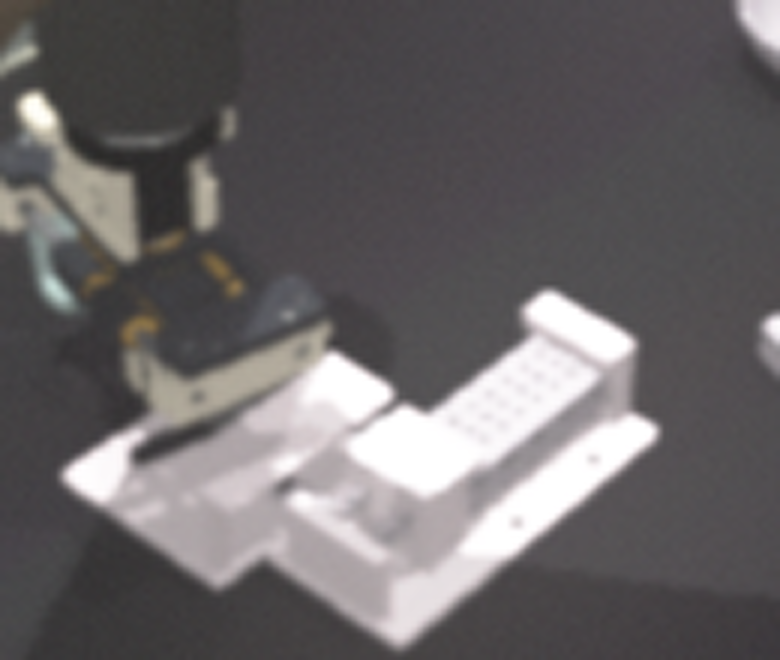

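View pics/t19.png

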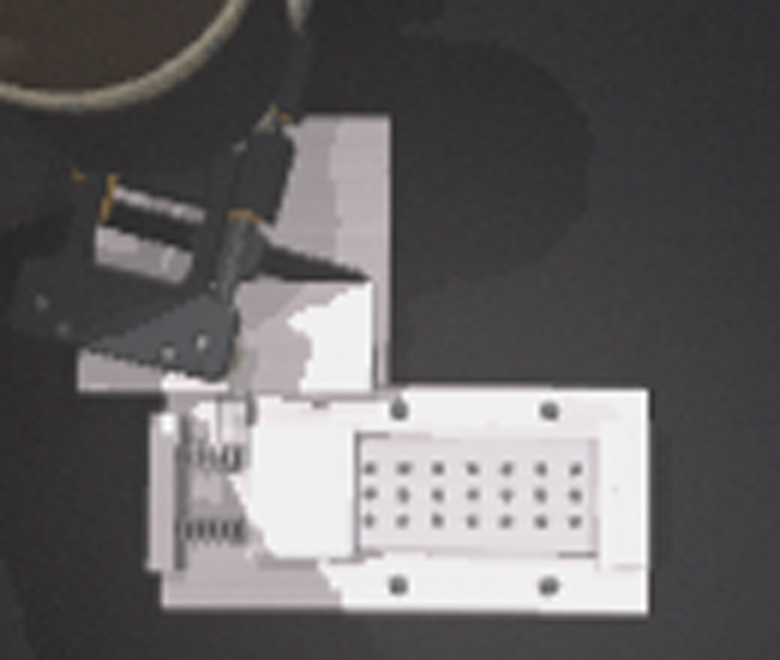

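Run:
```python
from plant import r, imaging
from h import *
import cr
s=imaging.capture("side"); c=imaging.capture("top")
W=cloud(s);L=(W[...,:2]-cr.t)@cr.R*1000
for px in [(150,385),(165,405),(165,420),(240,390),(300,345),(325,330),(320,345)]:
    u,v=px[0]//6+250,px[1]//6+150; print(px,L[v,u].round(0),(W[v,u,2]*1000).round(0))
B=onz(cr.c,301,112,.045); print("beaker",(cr.R.T@(B[:2]-cr.t)*1000).round(0))
cv2.imwrite("pics/full20.png",s["img"][:,:,::-1])
m=(abs(L[...,0]+42)<90)&(L[...,1]>170)&(L[...,1]<300)&(W[...,2]>.05); 
import collections
for z0 in range(50,200,10):
    k=m&(W[...,2]*1000>=z0)&(W[...,2]*1000<z0+10)
    if k.sum(): print(z0,k.sum(),L[k].min(0).round(0),L[k].max(0).round(0))
```

```text
(150, 385) [-116.  130.] 56.0
(165, 405) [-112.  127.] 43.0
(165, 420) [-98. 145.] 10.0
(240, 390) [-127.   54.] 106.0
(300, 345) [-100.   42.] 125.0
(325, 330) [-87.  38.] 126.0
(320, 345) [-87.  43.] 116.0
beaker [-43. 261.]
50 3 [-76. 245.] [-62. 259.]
60 8 [-70. 242.] [-68. 255.]
70 1 [-68. 247.] [-68. 247.]
100 12 [-120.  217.] [-91. 231.]
110 36 [-132.  179.] [-97. 228.]
120 34 [-132.  171.] [-102.  239.]
130 18 [-123.  173.] [-110.  236.]
140 91 [-123.  170.] [-93. 239.]
150 12 [-119.  171.] [-112.  187.]
160 4 [-115.  175.] [-113.  188.]
190 3 [-129.  185.] [-128.  189.]
```

{"api": "step_arm", "payload": {
  "commands": [
    [[5.7,-1.8,-2],8],
    [[5.7,-1.8,0],8],
    [[5.7,-1.8,0],8],
    [[5.7,-1.8,0],8],
    [[0,0,0],0]
  ]
}}

```text
time_s: 22.12
tcp_pos: [0.6598, 0.0838, 0.0377]
eef_rot: [-180.0, 0.0, -135.1]
contact_force: [0.9, 2.8, 0.6]
gripper_width: 0.0006
```

```bash
python3 chk.py 20 2>/dev/null
```

```text
TCP cradle [-77.7 133.6] z 37.7 yaw err -45.85 F cradle [-2.83  0.91] 0.63 w 0.0006 t 22.125
n 28 35 tilt 16.58534740465092 A range -0.05549996679536407 -0.03794284394337057 z at A=0 0.060080667890847546 b -0.006399198155594034
gate ([np.float64(-85.9), np.float64(-86.0), np.float64(-87.6), np.float64(-86.4), np.float64(-88.3), np.float64(-87.1), np.float64(-84.6), np.float64(-85.6)], array([-86.8, -67.2]), np.int64(158)) ref ([np.float64(-81.1), np.float64(-84.0), np.float64(-84.3), np.float64(-82.3), np.float64(-81.6), np.float64(-81.9), np.float64(-82.2), np.float64(-83.5)], array([-82.6, -64.3]), np.int64(165))
```

View pics/t20.png

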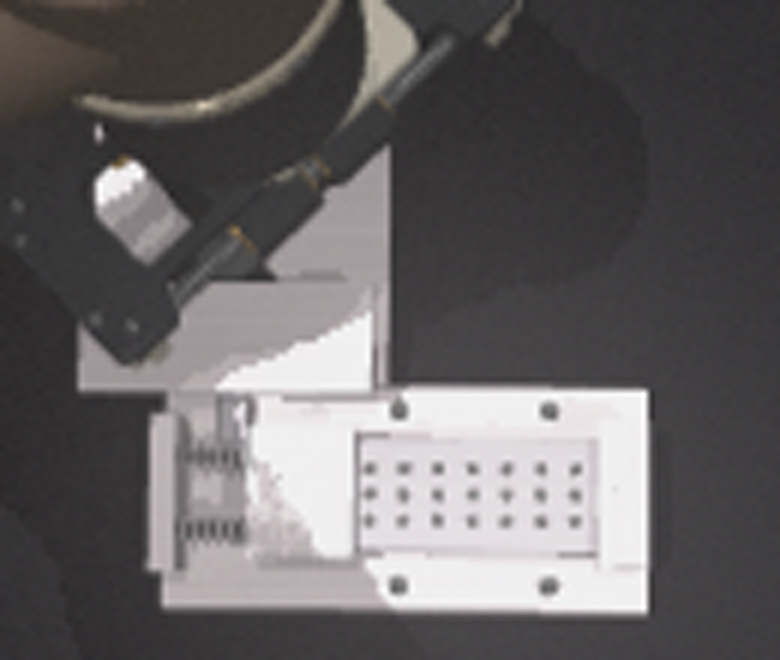

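{"api": "step_arm", "payload": {
  "commands": [
    [[-2,0,-8],0],
    [[0,0,-15],0],
    [[0,0,-9],0],
    [[-5,15,0],0],
    [[-6,15,0],0],
    [[-6,15,0],0],
    [[-5,16,0],0],
    [[0,0,0],-10],
    [[0,0,0],-10],
    [[0,0,0],-10],
    [[0,0,0],-10],
    [[0,0,0],-10],
    [[0,0,0],-10],
    [[0,0,0],-10],
    [[0,0,0],-10],
    [[0,0,0],-10],
    [[0,0,0],0]
  ]
}}

```text
time_s: 24.35
tcp_pos: [0.6334, 0.1447, 0.0694]
eef_rot: [180.0, 0.0, -45.2]
contact_force: [-0.2, 0.1, 0.4]
gripper_width: 0.0008
```

```bash
python3 chk.py 21 2>/dev/null
```

```text
TCP cradle [-138.9  107.9] z 69.4 yaw err 43.98 F cradle [-0.1  -0.24] 0.42 w 0.0008 t 24.35
expected non-empty vector for x
gate ([np.float64(-87.2), np.float64(-87.8), np.float64(-87.5), np.float64(-86.0), np.float64(-88.7), np.float64(-82.6), np.float64(-87.5), np.float64(-85.7)], array([-87. , -67.6]), np.int64(156)) ref ([np.float64(-81.1), np.float64(-84.0), np.float64(-84.3), np.float64(-82.3), np.float64(-81.6), np.float64(-81.9), np.float64(-82.2), np.float64(-83.5)], array([-82.6, -64.3]), np.int64(165))
```

View pics/t21.png

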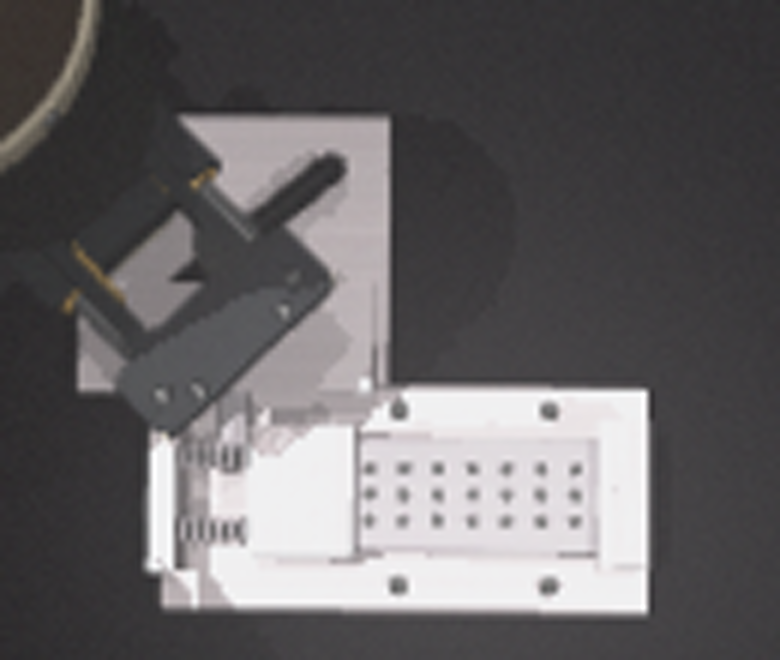

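View pics/s21.png

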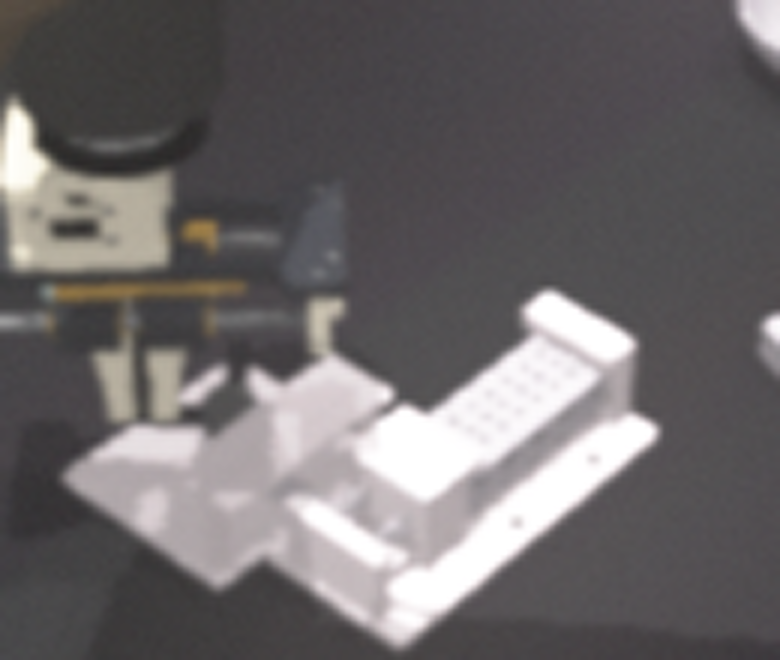

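{"api": "step_arm", "payload": {
  "commands": [
    [[0,0,15],0],
    [[0,0,13],0],
    [[0,0,5],0],
    [[3,0,0],0],
    [[3.5,0,0],0],
    [[5.7,-1.8,0],8],
    [[5.7,-1.8,0],8],
    [[5.7,-1.8,0],8],
    [[5.7,-1.8,0],8],
    [[5.7,-1.8,0],8],
    [[5.7,-1.8,0],8],
    [[5.7,-1.8,0],8],
    [[0,0,0],0]
  ]
}}

```text
time_s: 26.08
tcp_pos: [0.6636, 0.1081, 0.037]
eef_rot: [-180.0, 0.1, -101.2]
contact_force: [-0.8, 1.8, 0.4]
gripper_width: 0.0004
```

```bash
python3 chk.py 22 2>/dev/null
```

```text
TCP cradle [-101.8  137.7] z 37.0 yaw err -11.97 F cradle [-1.77 -0.75] 0.35 w 0.0004 t 26.075
expected non-empty vector for x
gate ([np.float64(-84.9), np.float64(-86.0), np.float64(-84.9), np.float64(-87.5), np.float64(-89.1), np.float64(-86.1), np.float64(-86.2), np.float64(-88.2)], array([-86.3, -66.2]), np.int64(161)) ref ([np.float64(-81.1), np.float64(-84.0), np.float64(-84.3), np.float64(-82.3), np.float64(-81.6), np.float64(-81.9), np.float64(-82.2), np.float64(-83.5)], array([-82.6, -64.3]), np.int64(165))
```

View pics/t22.png

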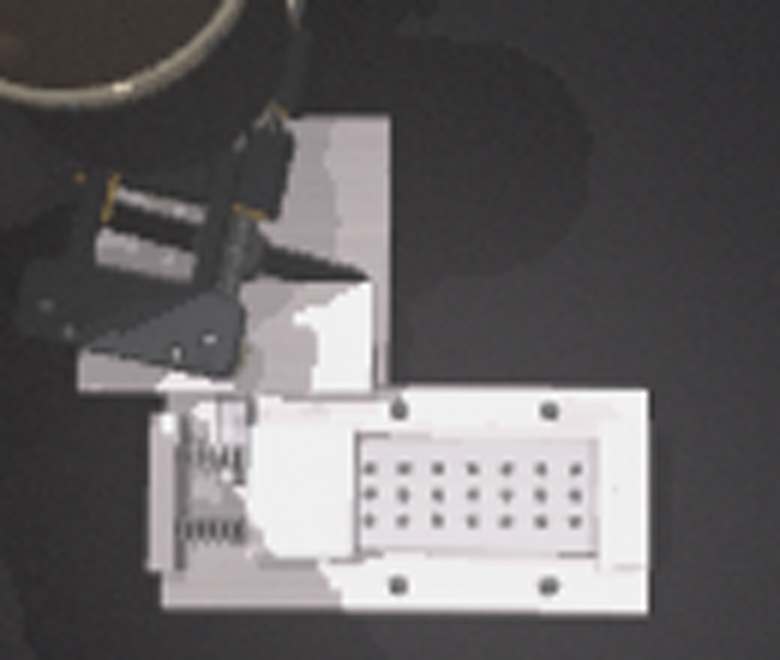

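{"api": "step_arm", "payload": {
  "commands": [
    [[3,-0.8,0],4],
    [[3,-0.8,0],4],
    [[3,-0.8,0],4],
    [[0,0,0],0]
  ]
}}

```text
time_s: 26.68
tcp_pos: [0.6643, 0.1, 0.0371]
eef_rot: [-179.9, 0.2, -113.1]
contact_force: [-0.3, 7.1, -1.0]
gripper_width: 0.0002
```

{"api": "step_arm", "payload": {
  "commands": [
    [[2,-0.5,0],2],
    [[2,-0.5,0],2],
    [[0,0,0],0]
  ]
}}

```text
time_s: 27.05
tcp_pos: [0.665, 0.0989, 0.0373]
eef_rot: [-179.8, 0.4, -117.0]
contact_force: [1.0, 17.4, -2.4]
gripper_width: 0.0005
```

```bash
python3 chk.py 23 2>/dev/null
```

```text
TCP cradle [-92.6 138.9] z 37.3 yaw err -27.78 F cradle [-17.37   1.25] -2.43 w 0.0005 t 27.05
n 2 2 tilt -0.7639161641664954 A range -0.05331711568230509 -0.027521121566630818 z at A=0 0.012097925335818202 b 0.0008252592611514113
gate ([np.float64(-86.2), np.float64(-88.5), np.float64(-88.4), np.float64(-87.9), np.float64(-88.2), np.float64(-87.1), np.float64(-87.8), np.float64(-85.9)], array([-87.8, -68.3]), np.int64(159)) ref ([np.float64(-81.1), np.float64(-84.0), np.float64(-84.3), np.float64(-82.3), np.float64(-81.6), np.float64(-81.9), np.float64(-82.2), np.float64(-83.5)], array([-82.6, -64.3]), np.int64(165))
```

{"api": "step_arm", "payload": {
  "commands": [
    [[-4,0,0],0],
    [[-4,0,0],0],
    [[0,0,-20],0],
    [[0,0,-40],0],
    [[0,0,-50],0],
    [[0,0,-50],0],
    [[-40,0,0],0],
    [[-50,0,0],0],
    [[-50,0,0],0],
    [[-50,0,0],0],
    [[-40,0,0],0],
    [[0,0,0],0]
  ]
}}

```text
time_s: 28.65
tcp_pos: [0.7717, 0.308, 0.1943]
eef_rot: [180.0, -0.1, -117.0]
contact_force: [-0.2, -0.7, -0.2]
gripper_width: 0.0004
```

```bash
python3 chk.py 24 2>/dev/null
python3 - <<'E'
from plant import imaging
import cv2
cv2.imwrite("pics/fullt24.png",imaging.capture("top")["img"][:,:,::-1])
E
```

```text
TCP cradle [-300.3  248.4] z 194.3 yaw err -27.82 F cradle [ 0.72 -0.26] -0.23 w 0.0004 t 28.65
n 17 18 tilt -4.809317105302871 A range -0.06487264695782138 -0.05435086515702855 z at A=0 0.1342067371137957 b 0.008602571359209542
gate ([np.float64(-84.5), np.float64(-87.5), np.float64(-86.2), np.float64(-86.7), np.float64(-87.4), np.float64(-86.8), np.float64(-85.0), np.float64(-87.7)], array([-86.8, -67.5]), np.int64(162)) ref ([np.float64(-81.1), np.float64(-84.0), np.float64(-84.3), np.float64(-82.3), np.float64(-81.6), np.float64(-81.9), np.float64(-82.2), np.float64(-83.5)], array([-82.6, -64.3]), np.int64(165))
```

View pics/t24.png

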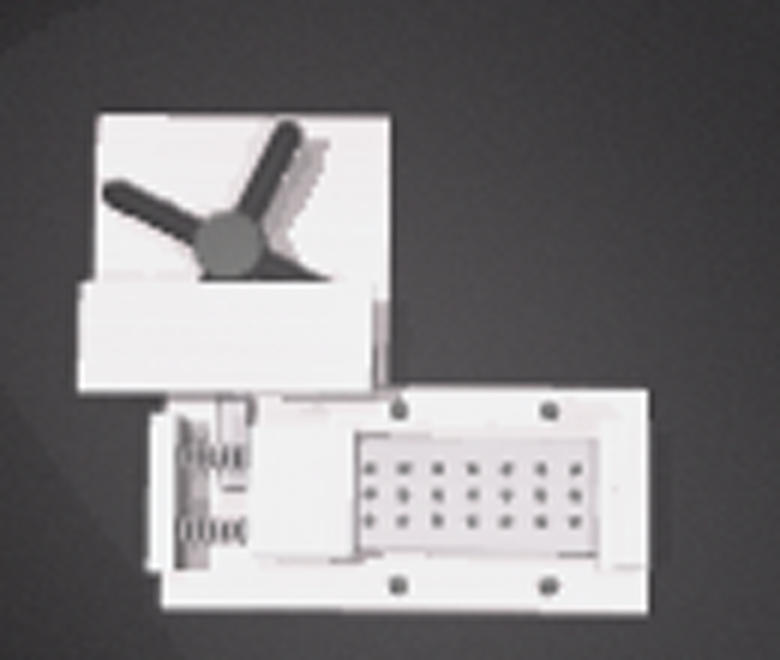

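View pics/s24.png

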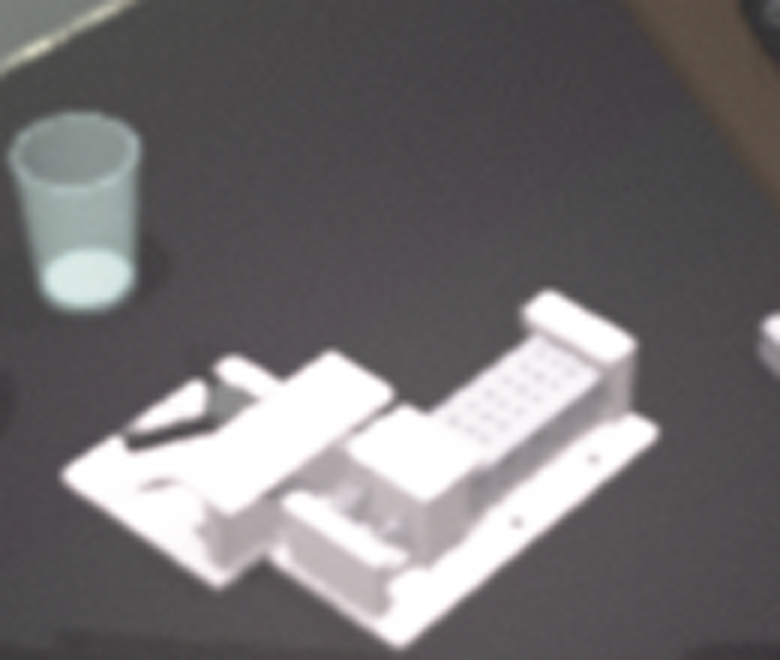

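View pics/fullt24.png

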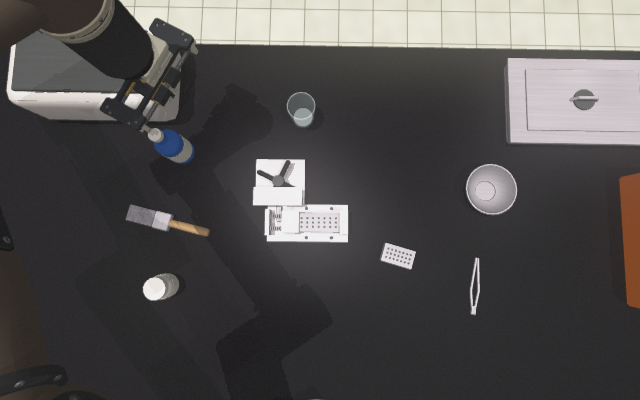

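{"api": "step_arm", "payload": {
  "commands": [
    [[40,0,-20],0],
    [[40,0,0],0],
    [[0,0,0],0]
  ]
}}

```text
time_s: 29.18
tcp_pos: [0.734, 0.2312, 0.2192]
eef_rot: [-179.9, 0.1, -117.4]
contact_force: [0.3, 0.9, -0.2]
gripper_width: 0.0001
```

Run:
```python
from plant import r,imaging
from h import *
import cr
c=imaging.capture("top")
h=cr.w(-95,95)[:2]
g=cv2.cvtColor(c["img"],cv2.COLOR_RGB2GRAY)
v,u=np.mgrid[:400,:640]
o=np.array([onz(c,x,y,.048)[:2] for y in range(150,200) for x in range(245,310)])
L=(o-h)@cr.R; rr=np.hypot(*L.T); a=np.degrees(np.arctan2(L[:,1],L[:,0])); gg=g[150:200,245:310].ravel()
k=(rr>.028)&(rr<.05)&(gg<70)&(L[:,1]>0)
for s in [(30,100),(110,185)]:
    q=k&(a>s[0])&(a<s[1]); print("spoke",a[q].mean(),q.sum())
L0=[]
g0=cv2.cvtColor(cr.c["img"],cv2.COLOR_RGB2GRAY)[150:200,245:310].ravel(); k0=(rr>.028)&(rr<.05)&(g0<70)&(L[:,1]>0)
for s in [(10,85),(95,170)]:
    q=k0&(a>s[0])&(a<s[1]); print("spoke0",a[q].mean(),q.sum())
W=cloud(c); Lc=(W[...,:2]-cr.t)@cr.R*1000
m=(W[...,2]>.043)&(W[...,2]<.05)&(Lc[...,0]>-60)&(Lc[...,0]<60)&(abs(Lc[...,1])<30); q=Lc[m]; print("case top",m.sum(),q.min(0),q.max(0),W[m][:,2].mean())
P=np.column_stack([q,W[m][:,2]*1000]); A=np.column_stack([q,np.ones(len(q))]); print(np.linalg.lstsq(A,P[:,2],rcond=None)[0])
print(r.get_state()["contact_force"],r.get_state()["time_s"],r.get_state()["tcp_pos"])
```

```text
spoke 64.17152586745298 4
spoke 157.677445598615 9
spoke0 nan 0
spoke0 133.22145173613916 20
case top 734 [-44.91441391 -21.18950813] [47.77091436 20.87485523] 0.04711811939767438
[8.81482324e-04 3.22617497e-03 4.71170473e+01]
[1.00176239 0.19112548 0.05120664] 29.225 [0.73450535 0.2324953  0.21874122]<stdin>:16: RuntimeWarning: Mean of empty slice.
  ret = ret.dtype.type(ret / rcount)
```

Run:
```python
from plant import close_job
print(close_job())
```

```text
the job is handed in; nothing more can be done
None
```

The long case is seated in the cradle under the fixed hook, and the lock wheel is turned to its stop. I handed the job in at about 29 s of the 58 s allowed.

**How it went:** I gripped the case near its hook end, let it droop to about 28° and pushed the gate back about 17 mm with the low end. Then I lowered the other end past the hook until the case was flat, and let go so the gate drove it home. I turned the wheel with closed fingers in two pushes, on one spoke and then the next.

**Final checks**
- **Case:** it lies flat within 0.2° and is centred on the seat. Its top reads about 46 mm above the bench after a 1 mm depth correction, which is where it should be.
- **Gate:** it sits about 4 mm open, which is the value with the case home.
- **Wheel:** the push force rose from about 2.5 N to 17 N at the end, so it reached the hard stop. The two visible spokes were measured at 64° and 158°, against 64.6° and 154.6° expected at 2.8 rad. The second reading is about 3° off and comes from only a few pixels. The bolt can be seen behind the gate.
- **Surroundings:** in the top picture the short case and the other things on the bench look unmoved. The arm was clear and touching nothing at hand-in.

**Contact on the way in:** while first lowering the case, its underside touched the top of the hook with about 14 N. I raised it, moved further in and carried on. As I lowered it past the hook the gate also eased to about 13.5 mm open for a moment, just under the 14 mm asked for. I pushed it back to about 17 mm before going on.

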